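# Move the row of rasps to the shaping rack in order

### The job

Move the four rasps from the full rack to the empty shaping rack, one to each place and in the same order counted from the white end block: the rasp that lay nearest the white end of the old rack goes nearest the white end of the shaping rack, and so on (so the row is reversed if the white ends are on opposite sides). Leave each lying flat, fully down in its notches, with its handle towards the robot as before.

Things in the scene. Friction and masses are not known exactly. Their poses are not given: they have to be found in the camera images.
- rasp_red: Rasp, red handle 108 x 26 wide x 24 mm high, then a dark blade 82 x 18 x 5 at mid-height; 0.12 kg, level. Origin: underside of the handle at its middle, 40 above the table at the start; x to the blade, y across, z up. Grip across the width about 38 from the origin towards the blade (still on the handle, midway between the rack's bars). Starts in place_red, 38 mm clear of its neighbours.
- rasp_yellow: Rasp, yellow handle 108 x 26 wide x 24 mm high, then a dark blade 82 x 18 x 5 at mid-height; 0.12 kg, level. Origin: underside of the handle at its middle, 40 above the table at the start; x to the blade, y across, z up. Grip across the width about 38 from the origin towards the blade (still on the handle, midway between the rack's bars). Starts in place_yellow, 38 mm clear of its neighbours.
- rasp_blue: Rasp, blue handle 108 x 26 wide x 24 mm high, then a dark blade 82 x 18 x 5 at mid-height; 0.12 kg, level. Origin: underside of the handle at its middle, 40 above the table at the start; x to the blade, y across, z up. Grip across the width about 38 from the origin towards the blade (still on the handle, midway between the rack's bars). Starts in place_blue, 38 mm clear of its neighbours.
- rasp_green: Rasp, green handle 108 x 26 wide x 24 mm high, then a dark blade 82 x 18 x 5 at mid-height; 0.12 kg, level. Origin: underside of the handle at its middle, 40 above the table at the start; x to the blade, y across, z up. Grip across the width about 38 from the origin towards the blade (still on the handle, midway between the rack's bars). Starts in place_green, 38 mm clear of its neighbours.
- place_red: Where the red rasp lies at the start: place in the old, full rack (brown wood base); two light-wood notched bars and a red tab. Fixed. Places 64 mm apart along y. Origin: midway between the bars, 10 mm above the table; x along the rasp to its blade, y left along the row. The old rack's white end block is always at its left (+y) end, a black one at the right; both 30 high.
- place_yellow: Where the yellow rasp lies at the start: place in the old, full rack (brown wood base); two light-wood notched bars and a yellow tab. Fixed. Places 64 mm apart along y. Origin: midway between the bars, 10 mm above the table; x along the rasp to its blade, y left along the row. The old rack's white end block is always at its left (+y) end, a black one at the right; both 30 high.
- place_blue: Where the blue rasp lies at the start: place in the old, full rack (brown wood base); two light-wood notched bars and a blue tab. Fixed. Places 64 mm apart along y. Origin: midway between the bars, 10 mm above the table; x along the rasp to its blade, y left along the row. The old rack's white end block is always at its left (+y) end, a black one at the right; both 30 high.
- place_green: Where the green rasp lies at the start: place in the old, full rack (brown wood base); two light-wood notched bars and a green tab. Fixed. Places 64 mm apart along y. Origin: midway between the bars, 10 mm above the table; x along the rasp to its blade, y left along the row. The old rack's white end block is always at its left (+y) end, a black one at the right; both 30 high.
- shaping_rack: Empty rack: grey base 170 x 256 x 10 mm, two dark notched bars 14 thick at x = -60 and +60. Fixed. Origin: base underside, centre; x away from the robot, y left along the row. Places at y = -96, -32, 32, 96: notches 52 wide, 14 deep; floors 40 (front bar, under the handle) and 49.5 (back, under the blade) above the table. A seated rasp's origin is at x = -40, z = 40 mm.
- white_end: White end block of the shaping rack, 170 x 30 x 30 mm, at y = +143 or -143 mm of that rack; a black one is at the other end. Fixed. Origin: centre of its underside; axes as the rack's. The row is counted from it. Either rack may be the left one; each is turned up to 0.18 rad.
Mind the look-alikes: they are no part of the job. Of the things shaped like the rasp_blue, the blue one is meant.

How it is judged:
At the end, for the whole second after the job is handed in: Each rasp at rest in its own shaping-rack place: within 16 mm across, 22 mm along (handle to the robot), 6 mm in height of seated; level within 0.1 rad, aligned within 0.2 rad; order from that rack's white end equals the order of the old places from the old rack's white (left) end ((y of rasp_red in the frame of shaping_rack between -0.112 and -0.08 m or y of rasp_red in the frame of shaping_rack between -0.048 and -0.016 m or y of rasp_red in the frame of shaping_rack between 0.016 and 0.048 m or y of rasp_red in the frame of shaping_rack between 0.08 and 0.112 m) and x of rasp_red in the frame of shaping_rack between -0.062 and -0.018 m and z of rasp_red in the frame of shaping_rack between 0.034 and 0.046 m and angle between each of rasp_red, rasp_yellow, rasp_blue, rasp_green's own z axis and vertical below 0.1 rad and angle between the x axis of each of rasp_red, rasp_yellow, rasp_blue, rasp_green and the x axis of shaping_rack, either way round below 0.2 rad and linear speed of each of rasp_red, rasp_yellow, rasp_blue, rasp_green below 0.02 m/s and angular speed of each of rasp_red, rasp_yellow, rasp_blue, rasp_green below 0.2 rad/s and (y of rasp_yellow in the frame of shaping_rack between -0.112 and -0.08 m or y of rasp_yellow in the frame of shaping_rack between -0.048 and -0.016 m or y of rasp_yellow in the frame of shaping_rack between 0.016 and 0.048 m or y of rasp_yellow in the frame of shaping_rack between 0.08 and 0.112 m) and x of rasp_yellow in the frame of shaping_rack between -0.062 and -0.018 m and z of rasp_yellow in the frame of shaping_rack between 0.034 and 0.046 m and (y of rasp_blue in the frame of shaping_rack between -0.112 and -0.08 m or y of rasp_blue in the frame of shaping_rack between -0.048 and -0.016 m or y of rasp_blue in the frame of shaping_rack between 0.016 and 0.048 m or y of rasp_blue in the frame of shaping_rack between 0.08 and 0.112 m) and x of rasp_blue in the frame of shaping_rack between -0.062 and -0.018 m and z of rasp_blue in the frame of shaping_rack between 0.034 and 0.046 m and (y of rasp_green in the frame of shaping_rack between -0.112 and -0.08 m or y of rasp_green in the frame of shaping_rack between -0.048 and -0.016 m or y of rasp_green in the frame of shaping_rack between 0.016 and 0.048 m or y of rasp_green in the frame of shaping_rack between 0.08 and 0.112 m) and x of rasp_green in the frame of shaping_rack between -0.062 and -0.018 m and z of rasp_green in the frame of shaping_rack between 0.034 and 0.046 m and ((y of white_end in the frame of shaping_rack above 0 m and y of place_yellow in the frame of place_red above 0 m and y of rasp_yellow in the frame of rasp_red above 0.02 m) or (y of white_end in the frame of shaping_rack above 0 m and y of place_yellow in the frame of place_red below 0 m and y of rasp_yellow in the frame of rasp_red below -0.02 m) or (y of white_end in the frame of shaping_rack below 0 m and y of place_yellow in the frame of place_red above 0 m and y of rasp_yellow in the frame of rasp_red below -0.02 m) or (y of white_end in the frame of shaping_rack below 0 m and y of place_yellow in the frame of place_red below 0 m and y of rasp_yellow in the frame of rasp_red above 0.02 m)) and ((y of white_end in the frame of shaping_rack above 0 m and y of place_blue in the frame of place_red above 0 m and y of rasp_blue in the frame of rasp_red above 0.02 m) or (y of white_end in the frame of shaping_rack above 0 m and y of place_blue in the frame of place_red below 0 m and y of rasp_blue in the frame of rasp_red below -0.02 m) or (y of white_end in the frame of shaping_rack below 0 m and y of place_blue in the frame of place_red above 0 m and y of rasp_blue in the frame of rasp_red below -0.02 m) or (y of white_end in the frame of shaping_rack below 0 m and y of place_blue in the frame of place_red below 0 m and y of rasp_blue in the frame of rasp_red above 0.02 m)) and ((y of white_end in the frame of shaping_rack above 0 m and y of place_blue in the frame of place_yellow above 0 m and y of rasp_blue in the frame of rasp_yellow above 0.02 m) or (y of white_end in the frame of shaping_rack above 0 m and y of place_blue in the frame of place_yellow below 0 m and y of rasp_blue in the frame of rasp_yellow below -0.02 m) or (y of white_end in the frame of shaping_rack below 0 m and y of place_blue in the frame of place_yellow above 0 m and y of rasp_blue in the frame of rasp_yellow below -0.02 m) or (y of white_end in the frame of shaping_rack below 0 m and y of place_blue in the frame of place_yellow below 0 m and y of rasp_blue in the frame of rasp_yellow above 0.02 m)) and ((y of white_end in the frame of shaping_rack above 0 m and y of place_green in the frame of place_red above 0 m and y of rasp_green in the frame of rasp_red above 0.02 m) or (y of white_end in the frame of shaping_rack above 0 m and y of place_green in the frame of place_red below 0 m and y of rasp_green in the frame of rasp_red below -0.02 m) or (y of white_end in the frame of shaping_rack below 0 m and y of place_green in the frame of place_red above 0 m and y of rasp_green in the frame of rasp_red below -0.02 m) or (y of white_end in the frame of shaping_rack below 0 m and y of place_green in the frame of place_red below 0 m and y of rasp_green in the frame of rasp_red above 0.02 m)) and ((y of white_end in the frame of shaping_rack above 0 m and y of place_green in the frame of place_yellow above 0 m and y of rasp_green in the frame of rasp_yellow above 0.02 m) or (y of white_end in the frame of shaping_rack above 0 m and y of place_green in the frame of place_yellow below 0 m and y of rasp_green in the frame of rasp_yellow below -0.02 m) or (y of white_end in the frame of shaping_rack below 0 m and y of place_green in the frame of place_yellow above 0 m and y of rasp_green in the frame of rasp_yellow below -0.02 m) or (y of white_end in the frame of shaping_rack below 0 m and y of place_green in the frame of place_yellow below 0 m and y of rasp_green in the frame of rasp_yellow above 0.02 m)) and ((y of white_end in the frame of shaping_rack above 0 m and y of place_green in the frame of place_blue above 0 m and y of rasp_green in the frame of rasp_blue above 0.02 m) or (y of white_end in the frame of shaping_rack above 0 m and y of place_green in the frame of place_blue below 0 m and y of rasp_green in the frame of rasp_blue below -0.02 m) or (y of white_end in the frame of shaping_rack below 0 m and y of place_green in the frame of place_blue above 0 m and y of rasp_green in the frame of rasp_blue below -0.02 m) or (y of white_end in the frame of shaping_rack below 0 m and y of place_green in the frame of place_blue below 0 m and y of rasp_green in the frame of rasp_blue above 0.02 m))); the robot touches nothing.
It also fails if it takes over 112 s, if anything falls off the work surface, if the arm or the gripper's body presses on something with over 40 N, if the wrist force passes 120 N, or if a joint passes its speed limit or range.

### The arm

A 7-joint arm with a two-finger parallel gripper is mounted at the origin on the work surface. World frame = base frame: x ahead of the robot, y to its left, z up, the work surface at z = 0. Lengths are in m, angles in rad, forces in N, time in s.
With the tool pointing down it reaches from about 0.425 to 1.025 m from the base axis. Payload 3.6 kg.
Tool frame: the origin (TCP) lies on the centre line of the jaws, within the pads' length; the fingertips stand 25 mm ahead of it and the grasp point (between the pads) lies 6 mm ahead of it (env.finger_overhang is the z of the fingertips in the tool frame, in m); z points along the fingers, y is the direction in which the jaws open and shut (so a half turn about z gives the same grasp; the last joint's range is limited). The gripper opens to 85 mm and grips with 20 to 120 N. Pads are 22 mm wide; open, the fingers measure 114 mm over their backs; the gripper's body (76 mm by 85 mm) begins 54 mm behind the grasp point. The pads swing forward as they close: fully open they stand 13 mm farther back than shut.
Start: joints at [-1.2, 0.591, 0.048, 1.609, -0.033, 0.943, -0.034], TCP at [0.325, 0.648, 0.256] pointing down, gripper open.
Joint ranges: [-2.69, 2.69], [-0.47, 2.24], [-1.27, 1.36], [0.19, 2.51], [-1.53, 4.68], [0.08, 2.07], [-3.09, 3.09]. Speed limits (rad/s): [2.57, 2.57, 3.14, 3.14, 3.14, 3.14, 3.14].

### API

Orientations are given as [roll, pitch, yaw] about the fixed x, y, z axes, in that order (R = Rz(yaw) Ry(pitch) Rx(roll)).
In Python, from bench import monitor, imaging, ticket, env gives the robot as it stands. The module is installed in compiled form; this text tells all that it offers.
- The arm moves only by the tool arm_command, never from a script. Its argument "moves" is a list of rows, each an object of numbers: "dx", "dy", "dz": the shift along the tool's x, y, z in cm; "rx", "ry", "rz": the turn, a rotation vector about the tool's x, y, z in rad; "gripper": the closure, from -1 (fully open) to 1 (shut). In form: [{"dx": .., "dy": .., "dz": .., "rx": .., "ry": .., "rz": .., "gripper": ..}, ...]. A call has 1 to 20 rows; each row shifts and turns the pose as measured when the row begins, along the tool's axes as they then stand; what a row does not reach is not made up. A row lasts 1/10 s, in which the tool goes at most 50 mm and 8.59 degrees, less where a joint would pass 70% of its speed; a pose out of reach is approached as far as the arm can. A call with a gripper value outside its range is refused whole. The fingers move at their own pace and stop on an object; "grip_force" is the grip in N (left out, the last holds). Time passes only in rows, so rows that do not move let the fingers close. It gives the time, the measured TCP pose, the force and the opening at its end, in the units of the state.
- monitor.read_state(): the state, without advancing time (a new reading comes with each control period).
- imaging.read_camera(name): name is "scene" or "side" or "wrist"; returns the picture (480x640x3 uint8, red, green, blue); there is no depth.
- imaging.camera_params(name): a dict with "mtx" (3x3 intrinsics, pixels), "camera_from_world" (4x4, takes a point from world to camera coordinates). Camera axes: x right, y up, looking along -z (the intrinsics and any distortion apply to the point x, -y, -z); pixel columns grow to the right and rows downward; lengths in m; the calibration is good to about 2 mm. The wrist camera is an equidistant fisheye: a pixel r from the principal point sees the ray r / f radians off the axis. A picture is of the moment at which its call begins: read the wrist's pose just before it. camera_params takes no time and is no camera call; for the wrist camera it gives the pose at the moment of the call.
- ticket.sign_off(): hands the job in, once; it reports no verdict.
The state is a dict: "time": time; "joint_pos": joint angles; "joint_vel": joint speeds; "joint_efforts": joint torques, N m; "position": TCP position; "ee_rot": TCP orientation; "wrist_force": force on the tool from outside, world axes, zero at the start; "wrist_torque": the same for the moment, N m; "opening": finger opening in m.
Only numpy, scipy, OpenCV 4.12 (cv2) and the standard library are available. Lean on these libraries where they do the work, as an engineer would, in place of code of your own. Each camera call takes 0.05 s, during which the arm holds its last target. There are 200 camera calls.

## Working session

There is one attempt and no reset: what is moved stays moved. The work goes in short steps, Python scripts to look and compute and a tool call to move; the robot and the scene stay as the last step left them, time stands still between calls to the robot, and variables do not carry over. Pictures are saved under pics/ and viewed, about 12 in all and at most 16, crops included, and the job is handed in when it is done.

Besides the shell and the picture viewer there is one more tool, called after "Emit:" by a JSON object that holds its "name" and its "arguments", one argument or row to a line. arm_command: Moves the arm, as the interface text tells. Its arguments: {"type":"object","properties":{"moves":{"type":"array"},"grip_force":{"type":"number"}},"required":["moves"]}

```bash
mkdir -p pics
cat > h.py <<'E'
import numpy as np, cv2
from bench import monitor, imaging, ticket, env
def save(n,f):
    im=imaging.read_camera(n); cv2.imwrite(f'pics/{f}.png',im[:,:,::-1]); return im
def ray(n,px,P=None):
    P=P or imaging.camera_params(n); K=np.array(P["mtx"]); T=np.array(P["camera_from_world"])
    x=(px[0]-K[0,2])/K[0,0]; y=(px[1]-K[1,2])/K[1,1]
    if n=="wrist":
        r=np.hypot(x,y); s=np.sin(r)/r if r>1e-9 else 1; d=np.array([x*s,-y*s,-np.cos(r)])
    else: d=np.array([x,-y,-1.])
    R=T[:3,:3]; return -R.T@T[:3,3], R.T@d
def onz(n,px,z,P=None):
    o,d=ray(n,px,P); return o+d*(z-o[2])/d[2]
E
python3 - <<'E'
from h import *
a=save("scene","s1"); save("side","d1"); save("wrist","w1")
s=monitor.read_state(); print(s["time"],s["position"],s["ee_rot"],s["opening"])
for n in("scene","side","wrist"):
    p=imaging.camera_params(n); print(n,p.keys(),np.round(p["mtx"],1).tolist(),ray(n,(320,240))[0])
E
```

```text
0.15 [0.32468516 0.6475586  0.25538477] [-3.13982209e+00  5.85236925e-05  2.67682232e+00] 0.0855423389018616
scene dict_keys(['mtx', 'camera_from_world']) [[517.2, 0.0, 318.2], [0.0, 517.2, 242.4], [0.0, 0.0, 1.0]] [1.02948666 0.22003049 1.05051979]
side dict_keys(['mtx', 'camera_from_world']) [[439.5, 0.0, 314.1], [0.0, 439.5, 234.6], [0.0, 0.0, 1.0]] [ 0.11621388 -0.62511252  0.65839835]
wrist dict_keys(['mtx', 'camera_from_world']) [[371.6, 0.0, 320.8], [0.0, 371.6, 243.4], [0.0, 0.0, 1.0]] [0.24927796 0.68543288 0.37254604]
```

View pics/s1.png

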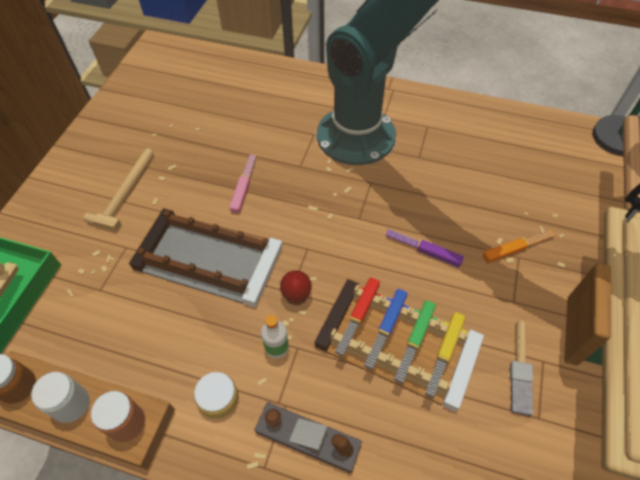

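View pics/d1.png

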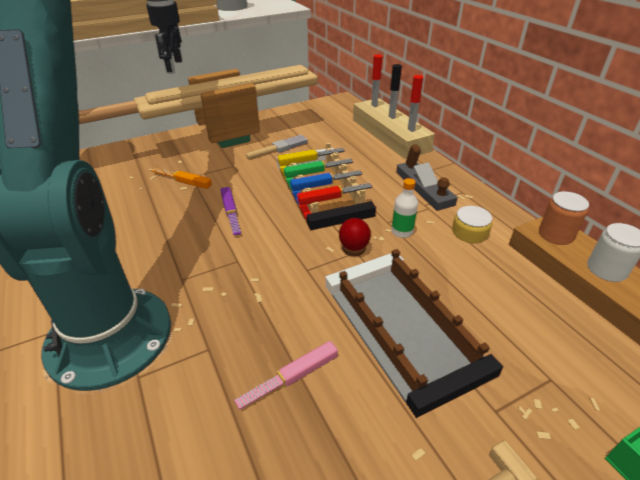

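The scene camera faces the robot, so +y is to the right in its image. What could be taken for the wanted rasps:
- **Full rack:** red (358,315), blue (386,328), green (415,340) and yellow (445,352), in a row with the white end at the right, which is +y.
- **Look-alikes outside the rack:** purple (425,248), pink (243,183) and orange (515,247).

I choose the four in the rack. The shaping rack's white end (262,270) is also on the +y side, so the order stays the same: yellow, green, blue, red counted from white.

```bash
cat > m1.py <<'E'
from h import *
im=cv2.imread('pics/s1.png'); hsv=cv2.cvtColor(im,cv2.COLOR_BGR2HSV); H,S,V=cv2.split(hsv)
def m(lo,hi,roi):
    k=cv2.inRange(hsv,np.array(lo),np.array(hi)); r=np.zeros_like(k); x0,y0,x1,y1=roi; r[y0:y1,x0:x1]=k[y0:y1,x0:x1]
    c=max(cv2.findContours(r,0,2)[0],key=cv2.contourArea); return c
rr=(315,270,500,415)
for n,lo,hi in(("red",(0,180,120),(6,255,255)),("blue",(105,150,80),(125,255,255)),("green",(50,120,70),(80,255,255)),("yellow",(22,170,120),(32,255,255))):
    c=m(lo,hi,rr); b=cv2.boxPoints(cv2.minAreaRect(c)); w=np.array([onz("scene",p,.057)[:2] for p in b])
    e=[w[1]-w[0],w[2]-w[1]]; L=[np.linalg.norm(v) for v in e]; d=e[int(np.argmax(L))]; d=d*np.sign(d[0])
    print(n,cv2.contourArea(c),w.mean(0).round(4),"LW",np.round(L,3),"yaw",round(np.arctan2(d[1],d[0]),3))
for n,lo,hi,roi in(("white_s",(0,0,170),(180,50,255),(235,230,290,310)),("black_s",(0,0,0),(180,255,50),(125,205,180,275)),("white_o",(0,0,170),(180,50,255),(440,325,490,415)),("black_o",(0,0,0),(180,255,50),(310,275,360,350))):
    c=m(lo,hi,roi); b=cv2.boxPoints(cv2.minAreaRect(c)); w=np.array([onz("scene",p,.025)[:2] for p in b])
    e=[w[1]-w[0],w[2]-w[1]]; L=[np.linalg.norm(v) for v in e]; d=e[int(np.argmax(L))]; d=d*np.sign(d[0])
    print(n,cv2.contourArea(c),w.mean(0).round(4),"LW",np.round(L,3),"yaw",round(np.arctan2(d[1],d[0]),3))
print("bottle",onz("scene",(276,355),0).round(3),"cap",onz("scene",(271,321),.1).round(3))
E
python3 m1.py; python3 -c "
import cv2;a=cv2.imread('pics/s1.png');cv2.imwrite('pics/c1.png',cv2.resize(a[195:415,120:500],None,fx=2.1,fy=2.1,interpolation=2))"
```

```text
red 449.5 [0.5143 0.1567] LW [0.102 0.029] yaw -0.156
blue 309.0 [0.5249 0.2205] LW [0.096 0.019] yaw -0.153
green 417.0 [0.5358 0.2834] LW [0.101 0.025] yaw -0.153
yellow 527.5 [0.545  0.3497] LW [0.106 0.044] yaw -0.029
white_s 747.5 [ 0.493  -0.0912] LW [0.175 0.032] yaw -0.014
black_s 1.5 [ 0.5116 -0.3588] LW [0.013 0.002] yaw -0.069
white_o 1122.5 [0.5926 0.3876] LW [0.172 0.033] yaw -0.148Traceback (most recent call last):
  File "m1.py", line 12, in <module>
    c=m(lo,hi,roi); b=cv2.boxPoints(cv2.minAreaRect(c)); w=np.array([onz("scene",p,.025)[:2] for p in b])
  File "m1.py", line 5, in m
    c=max(cv2.findContours(r,0,2)[0],key=cv2.contourArea); return c
ValueError: max() iterable argument is empty
```

View pics/c1.png

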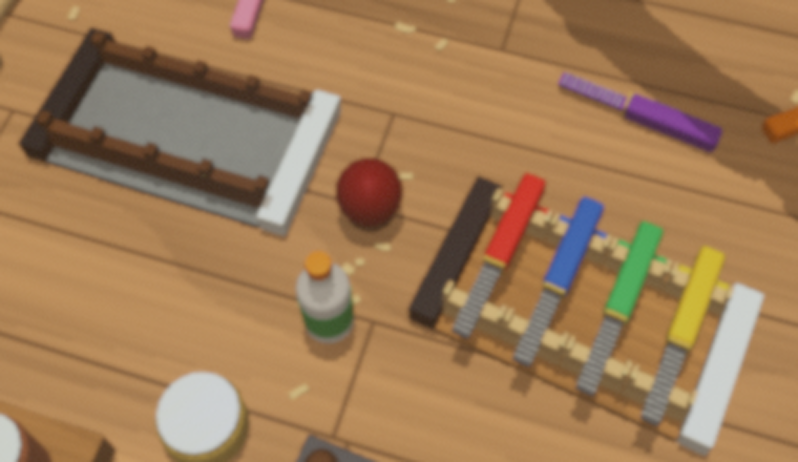

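The crop confirms it: four handled rasps lie in the brown rack, with the red tab and black end at left and the white block at right. The purple, pink and orange ones lie loose. The shaping rack is empty, with its white block on the right (+y). Next I fix the masks that failed.

```bash
cat >> h.py <<'E'
def to(p,yaw):
    "shift (cm, tool axes) and rz from the present pose to TCP p, tool down at yaw"
    from scipy.spatial.transform import Rotation as Ro
    s=monitor.read_state(); R=Ro.from_euler('xyz',s["ee_rot"]); G=Ro.from_euler('xyz',[np.pi,0,yaw])
    d=R.inv().apply(np.array(p)-s["position"])*100; r=(R.inv()*G).as_rotvec()
    print("t",round(s["time"],2),"pos",np.round(s["position"],4),"shift cm",d.round(2),"rot",r.round(3))
E
python3 - <<'E'
from h import *
im=cv2.imread('pics/s1.png'); hsv=cv2.cvtColor(im,cv2.COLOR_BGR2HSV)
def big(k,roi):
    r=np.zeros_like(k); x0,y0,x1,y1=roi; r[y0:y1,x0:x1]=k[y0:y1,x0:x1]
    r=cv2.morphologyEx(r,cv2.MORPH_OPEN,np.ones((3,3),np.uint8))
    return max(cv2.findContours(r,0,2)[0],key=cv2.contourArea)
print(hsv[335,455],hsv[350,440],hsv[245,145],hsv[315,335],hsv[340,440])
for n,lo,hi,roi,z in(("yellow",(22,200,100),(30,255,255),(436,310,470,365),.057),("black_s",(0,0,0),(180,255,75),(125,205,176,275),.025),("black_o",(0,0,0),(180,255,75),(310,275,358,352),.025),("base",(0,0,90),(180,45,168),(140,220,275,305),.01)):
    c=big(cv2.inRange(hsv,lo,hi),roi); b=cv2.boxPoints(cv2.minAreaRect(c)); w=np.array([onz("scene",p,z)[:2] for p in b])
    e=[w[1]-w[0],w[2]-w[1]]; L=[np.linalg.norm(v) for v in e]; d=e[int(np.argmax(L))]; d=d*np.sign(d[0])
    print(n,cv2.contourArea(c),w.mean(0).round(4),"LW",np.round(L,3),"yaw",round(np.arctan2(d[1],d[0]),3))
to([.585,.341,.25],2.985); print(monitor.read_state()["joint_pos"])
E
```

```text
[ 26 188 204] [ 24 186 185] [13 69 59] [ 9 60 68] [ 16 151 171]Traceback (most recent call last):
  File "<stdin>", line 9, in <module>
  File "<stdin>", line 6, in big
ValueError: max() iterable argument is empty
```

Run:
```python
from h import *
im=cv2.imread('pics/s1.png'); hsv=cv2.cvtColor(im,cv2.COLOR_BGR2HSV)
def big(k,roi):
    r=np.zeros_like(k); x0,y0,x1,y1=roi; r[y0:y1,x0:x1]=k[y0:y1,x0:x1]
    r=cv2.morphologyEx(r,cv2.MORPH_OPEN,np.ones((3,3),np.uint8))
    return max(cv2.findContours(r,0,2)[0],key=cv2.contourArea)
for n,lo,hi,roi,z in(("yellow",(22,165,100),(30,255,255),(436,310,470,365),.057),("black_s",(0,0,0),(180,255,85),(125,205,176,275),.025),("black_o",(0,0,0),(180,255,95),(310,275,358,352),.025)):
    c=big(cv2.inRange(hsv,lo,hi),roi); b=cv2.boxPoints(cv2.minAreaRect(c)); w=np.array([onz("scene",p,z)[:2] for p in b])
    e=[w[1]-w[0],w[2]-w[1]]; L=[np.linalg.norm(v) for v in e]; d=e[int(np.argmax(L))]; d=d*np.sign(d[0])
    print(n,cv2.contourArea(c),w.mean(0).round(4),"LW",np.round(L,3),"yaw",round(np.arctan2(d[1],d[0]),3))
to([.585,.341,.25],2.985); print(monitor.read_state()["joint_pos"])
```

```text
yellow 533.0 [0.5451 0.3473] LW [0.106 0.028] yaw -0.158
black_s 970.0 [ 0.4997 -0.3669] LW [0.109 0.176] yaw 0.451
black_o 851.0 [0.5543 0.1049] LW [0.178 0.032] yaw -0.138
t 0.15 pos [0.3247 0.6476 0.2554] shift cm [-37.01 -15.74   0.57] rot [-0.002 -0.    -0.308]
[-1.19947929  0.59193222  0.04829017  1.60953032 -0.03333707  0.94270617
 -0.03372799]
```

Emit:
{"name": "arm_command", "arguments": {
  "moves": [
    {"rz": -0.1},
    {"rz": -0.1},
    {"rz": -0.1},
    {"dx": -2.5,"dy": -2.2,"gripper": 0.0},
    {"dx": -2.5,"dy": -2.2},
    {"dx": -2.5,"dy": -2.2},
    {"dx": -2.5,"dy": -2.2},
    {"dx": -2.5,"dy": -2.2},
    {"dx": -2.5,"dy": -2.2},
    {"dx": -2.5,"dy": -2.2},
    {"dx": -2.5,"dy": -2.2},
    {"dx": -2.5,"dy": -2.2},
    {"dx": -2.5,"dy": -2.2},
    {"dx": -2.5,"dy": -2.2},
    {"dx": -2.5,"dy": -2.0},
    {}
  ],
  "grip_force": 40
}}

```text
validation failed for argument at $.mo...
```

Run:
```python
from h import *
save("wrist","w2"); to([.585,.341,.25],2.985); s=monitor.read_state(); print(s["opening"],s["ee_rot"],s["joint_pos"])
np.save('w2.npy',np.array(imaging.camera_params("wrist")["camera_from_world"]))
```

```text
t 0.2 pos [0.3248 0.6477 0.2556] shift cm [-37.01 -15.75   0.58] rot [-0.001 -0.    -0.308]
0.08550593985375192 [-3.14017815e+00  8.98443879e-05  2.67685866e+00] [-1.19948959  0.59179423  0.04831864  1.60932631 -0.03328793  0.94269395
 -0.03371272]
```

View pics/w2.png

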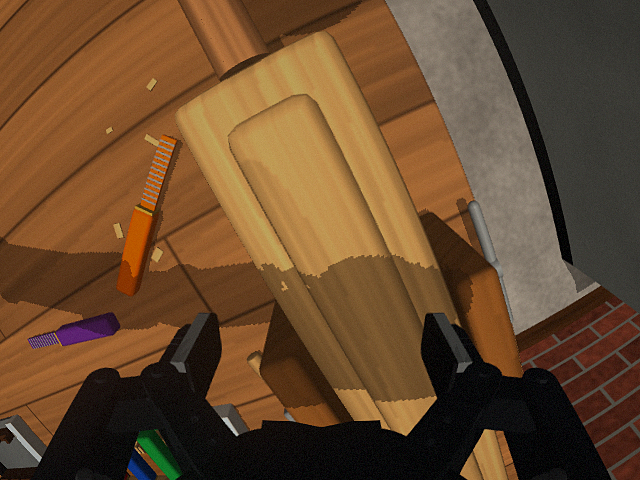

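The call was refused for its form, so nothing moved. The wrist picture shows a vice-like wooden thing under the gripper, so I rise a little first and give every row complete.

Emit:
{"name": "arm_command", "arguments": {
  "moves": [
    {"dx": 0,"dy": 0,"dz": -3,"rx": 0,"ry": 0,"rz": -0.1,"gripper": 0.0},
    {"dx": 0,"dy": 0,"dz": -1,"rx": 0,"ry": 0,"rz": -0.1,"gripper": 0.0},
    {"dx": 0,"dy": 0,"dz": 0,"rx": 0,"ry": 0,"rz": -0.1,"gripper": 0.0},
    {"dx": -2.5,"dy": -2.2,"dz": 0,"rx": 0,"ry": 0,"rz": 0,"gripper": 0.0},
    {"dx": -2.5,"dy": -2.2,"dz": 0,"rx": 0,"ry": 0,"rz": 0,"gripper": 0.0},
    {"dx": -2.5,"dy": -2.2,"dz": 0,"rx": 0,"ry": 0,"rz": 0,"gripper": 0.0},
    {"dx": -2.5,"dy": -2.2,"dz": 0,"rx": 0,"ry": 0,"rz": 0,"gripper": 0.0},
    {"dx": -2.5,"dy": -2.2,"dz": 0,"rx": 0,"ry": 0,"rz": 0,"gripper": 0.0},
    {"dx": -2.5,"dy": -2.2,"dz": 0,"rx": 0,"ry": 0,"rz": 0,"gripper": 0.0},
    {"dx": -2.5,"dy": -2.2,"dz": 0,"rx": 0,"ry": 0,"rz": 0,"gripper": 0.0},
    {"dx": -2.5,"dy": -2.2,"dz": 0,"rx": 0,"ry": 0,"rz": 0,"gripper": 0.0},
    {"dx": -2.5,"dy": -2.2,"dz": 0,"rx": 0,"ry": 0,"rz": 0,"gripper": 0.0},
    {"dx": -2.5,"dy": -2.2,"dz": 0,"rx": 0,"ry": 0,"rz": 0,"gripper": 0.0},
    {"dx": -2.5,"dy": -2.2,"dz": 0,"rx": 0,"ry": 0,"rz": 0,"gripper": 0.0},
    {"dx": -2.5,"dy": -2.0,"dz": 0,"rx": 0,"ry": 0,"rz": 0,"gripper": 0.0},
    {"dx": 0,"dy": 0,"dz": 0,"rx": 0,"ry": 0,"rz": 0,"gripper": 0.0}
  ],
  "grip_force": 40
}}

```text
time: 1.8
position: [0.5888, 0.3317, 0.2917]
ee_rot: [-3.134, -0.005, 2.995]
wrist_force: [-0.0, -0.2, -0.7]
opening: 0.0428
```

Run:
```python
from h import *
save("wrist","w3"); to([.585,.341,.25],2.985); s=monitor.read_state(); print(s["opening"],s["ee_rot"],s["joint_pos"])
np.save('w3.npy',np.array(imaging.camera_params("wrist")["camera_from_world"]))
```

```text
t 1.85 pos [0.5868 0.3343 0.2915] shift cm [0.24 0.66 4.15] rot [-0.007 -0.007  0.013]
0.04302480354226314 [-3.13508429 -0.00692172  2.99767562] [-0.58966294  0.49614184  0.00674205  1.68918004 -0.00359019  0.96578085
  0.84523931]
```

View pics/w3.png

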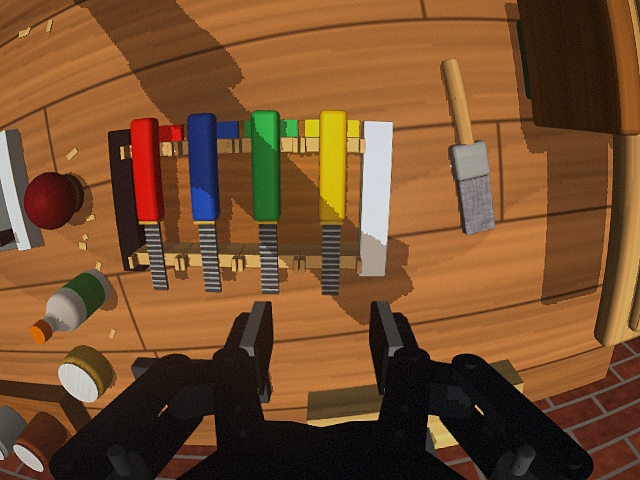

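The wrist view shows the four handles (red 145,170; blue 203,165; green 265,165; yellow 333,165) and the white end at (377,198). All the handles can be measured from this picture.

```bash
cat > m2.py <<'E'
import sys
from h import *
COL={"red":((0,190,90),(6,255,255)),"blue":((108,150,60),(125,255,255)),"green":((55,120,50),(80,255,255)),"yellow":((23,190,80),(32,255,255))}
def rect(n,im,P,lo,hi,roi,z):
    hsv=cv2.cvtColor(im,cv2.COLOR_BGR2HSV); k=cv2.inRange(hsv,lo,hi); r=np.zeros_like(k); x0,y0,x1,y1=roi; r[y0:y1,x0:x1]=k[y0:y1,x0:x1]
    r=cv2.morphologyEx(r,cv2.MORPH_OPEN,np.ones((7,7),np.uint8))
    c=max(cv2.findContours(r,0,cv2.CHAIN_APPROX_NONE)[0],key=cv2.contourArea)[:,0]
    w=np.array([onz(n,p,z,P)[:2] for p in c]); b=cv2.boxPoints(cv2.minAreaRect((w*1000).astype(np.float32)))/1000
    e=[b[1]-b[0],b[2]-b[1]]; L=[np.linalg.norm(v) for v in e]; d=e[int(np.argmax(L))]; d=d*np.sign(d[0]); return b.mean(0),np.sort(L)[::-1],np.arctan2(d[1],d[0])
E
python3 - <<'E'
from m2 import *
im=cv2.imread('pics/w3.png'); P={"mtx":imaging.camera_params("wrist")["mtx"],"camera_from_world":np.load('w3.npy')}
for n,roi in(("red",(120,110,162,230)),("blue",(185,108,220,230)),("green",(250,105,282,230)),("yellow",(319,105,347,230))):
    c,L,y=rect("wrist",im,P,*COL[n],roi,.062); g=c+.038*np.array([np.cos(y),np.sin(y)])
    print(n,c.round(4),L.round(4),"yaw",y.round(3),"grip",g.round(4))
E
```

```text
red [0.5147 0.1614] [0.1046 0.026 ] yaw -0.149 grip [0.5523 0.1557]
blue [0.5253 0.2243] [0.1054 0.0242] yaw -0.154 grip [0.5629 0.2185]
green [0.5345 0.2863] [0.1041 0.0255] yaw -0.157 grip [0.572  0.2803]
yellow [0.5401 0.3498] [0.0949 0.0201] yaw -0.157 grip [0.5777 0.3439]
```

Emit:
{"name": "arm_command", "arguments": {
  "moves": [
    {"dx": 0.3,"dy": 0.4,"dz": 2,"rx": -0.007,"ry": -0.007,"rz": 0.013,"gripper": 0.0},
    {"dx": 0.3,"dy": 0.4,"dz": 3,"rx": 0,"ry": 0,"rz": 0,"gripper": 0.0},
    {"dx": 0,"dy": 0,"dz": 4,"rx": 0,"ry": 0,"rz": 0,"gripper": 0.0},
    {"dx": 0,"dy": 0,"dz": 4,"rx": 0,"ry": 0,"rz": 0,"gripper": 0.0},
    {"dx": 0,"dy": 0,"dz": 4,"rx": 0,"ry": 0,"rz": 0,"gripper": 0.0},
    {"dx": 0,"dy": 0,"dz": 1.5,"rx": 0,"ry": 0,"rz": 0,"gripper": 0.0},
    {"dx": 0,"dy": 0,"dz": 0,"rx": 0,"ry": 0,"rz": 0,"gripper": 0.0}
  ]
}}

```text
time: 2.55
position: [0.5776, 0.356, 0.1037]
ee_rot: [3.13, -0.0, 2.994]
wrist_force: [-0.8, 0.1, 0.6]
opening: 0.0428
```

Run:
```python
from h import *
to([.582,.343,.06],2.985); save("wrist","w4")
```

```text
t 2.55 pos [0.5776 0.356  0.1037] shift cm [-0.63 -1.27  4.35] rot [ 0.012 -0.     0.009]
```

View pics/w4.png

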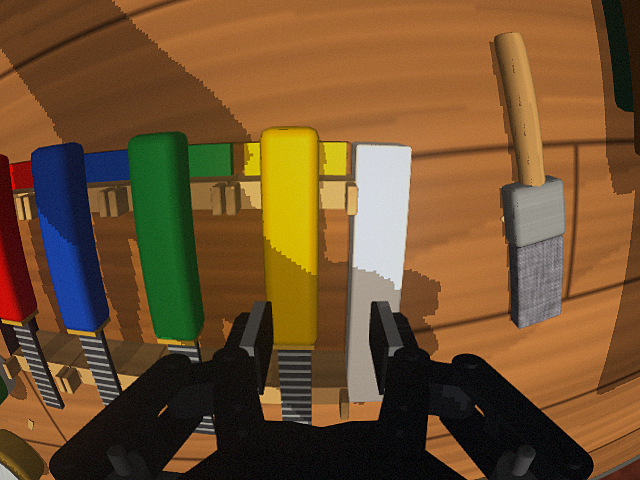

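The picture shows yellow at column ~290 against the jaw centre at ~320. That agrees with the computed 12 mm offset, so I correct sideways before going down.

Emit:
{"name": "arm_command", "arguments": {
  "moves": [
    {"dx": -0.3,"dy": -0.6,"dz": 0,"rx": 0.006,"ry": 0,"rz": 0.005,"gripper": 0.0},
    {"dx": -0.3,"dy": -0.6,"dz": 0,"rx": 0.006,"ry": 0,"rz": 0.005,"gripper": 0.0},
    {"dx": 0,"dy": 0,"dz": 0,"rx": 0,"ry": 0,"rz": 0,"gripper": 0.0},
    {"dx": 0,"dy": 0,"dz": 0,"rx": 0,"ry": 0,"rz": 0,"gripper": 0.0}
  ]
}}

```text
time: 3.0
position: [0.5861, 0.3449, 0.1116]
ee_rot: [3.134, 0.009, 2.983]
wrist_force: [0.4, 0.4, 0.8]
opening: 0.0429
```

Run:
```python
from m2 import *
to([.582,.343,.06],2.985); P=imaging.camera_params("wrist"); im=save("wrist","w5")[:,:,::-1]; to([.582,.343,.06],2.985)
c,L,y=rect("wrist",im.copy(),P,*COL["yellow"],(220,110,350,300),.062); print(c,L,y)
c,L,y=rect("wrist",im.copy(),P,*COL["green"],(120,110,215,345),.062); print(c,L,y)
```

```text
t 3.0 pos [0.5861 0.3449 0.1116] shift cm [ 0.42 -0.29  5.15] rot [ 0.007  0.009 -0.002]
t 3.05 pos [0.5864 0.3448 0.1117] shift cm [ 0.45 -0.28  5.16] rot [ 0.008  0.01  -0.002]
[0.5330981 0.3488242] [0.07264176 0.02211598] -0.15196975
[0.5373394  0.28548017] [0.10603084 0.02641133] -0.15317608
```

Emit:
{"name": "arm_command", "arguments": {
  "moves": [
    {"dx": 0.2,"dy": -0.2,"dz": 1.0,"rx": 0.007,"ry": 0.009,"rz": 0,"gripper": 0.0},
    {"dx": 0.2,"dy": -0.15,"dz": 2.0,"rx": 0,"ry": 0,"rz": 0,"gripper": 0.0},
    {"dx": 0,"dy": 0,"dz": 1.5,"rx": 0,"ry": 0,"rz": 0,"gripper": 0.0},
    {"dx": 0,"dy": 0,"dz": 0.4,"rx": 0,"ry": 0,"rz": 0,"gripper": 0.0},
    {"dx": 0,"dy": 0,"dz": 0,"rx": 0,"ry": 0,"rz": 0,"gripper": 0.0},
    {"dx": 0,"dy": 0,"dz": 0,"rx": 0,"ry": 0,"rz": 0,"gripper": 0.0}
  ]
}}

```text
time: 3.65
position: [0.5825, 0.3424, 0.0606]
ee_rot: [3.14, 0.001, 2.983]
wrist_force: [1.3, -0.0, -0.4]
opening: 0.0426
```

Run:
```python
from h import *
to([.582,.342,.06],2.985)
```

```text
t 3.65 pos [0.5825 0.3424 0.0606] shift cm [ 0.04 -0.05  0.06] rot [ 0.001  0.001 -0.002]
```

Emit:
{"name": "arm_command", "arguments": {
  "moves": [
    {"dx": 0,"dy": 0,"dz": 0,"rx": 0,"ry": 0,"rz": 0,"gripper": 1},
    {"dx": 0,"dy": 0,"dz": 0,"rx": 0,"ry": 0,"rz": 0,"gripper": 1},
    {"dx": 0,"dy": 0,"dz": 0,"rx": 0,"ry": 0,"rz": 0,"gripper": 1},
    {"dx": 0,"dy": 0,"dz": 0,"rx": 0,"ry": 0,"rz": 0,"gripper": 1},
    {"dx": 0,"dy": 0,"dz": 0,"rx": 0,"ry": 0,"rz": 0,"gripper": 1},
    {"dx": 0,"dy": 0,"dz": 0,"rx": 0,"ry": 0,"rz": 0,"gripper": 1},
    {"dx": 0,"dy": 0,"dz": -1,"rx": 0,"ry": 0,"rz": 0,"gripper": 1},
    {"dx": 0,"dy": 0,"dz": -2,"rx": 0,"ry": 0,"rz": 0,"gripper": 1},
    {"dx": 0,"dy": 0,"dz": -3,"rx": 0,"ry": 0,"rz": 0,"gripper": 1},
    {"dx": 0,"dy": 0,"dz": -3,"rx": 0,"ry": 0,"rz": 0,"gripper": 1},
    {"dx": 0,"dy": 0,"dz": -3,"rx": 0,"ry": 0,"rz": 0,"gripper": 1},
    {"dx": 0,"dy": 0,"dz": -3,"rx": 0,"ry": 0,"rz": 0,"gripper": 1},
    {"dx": 0,"dy": 0,"dz": -2,"rx": 0,"ry": 0,"rz": 0,"gripper": 1},
    {"dx": 0,"dy": 0,"dz": 0,"rx": 0,"ry": 0,"rz": 0,"gripper": 1}
  ],
  "grip_force": 60
}}

```text
time: 5.05
position: [0.5818, 0.3418, 0.2416]
ee_rot: [3.14, 0.001, 2.983]
wrist_force: [0.9, 0.9, -1.4]
opening: 0.025
```

Run:
```python
from m2 import *
im=cv2.imread('pics/s1.png'); P=imaging.camera_params("scene")
c,L,y=rect("scene",im,P,(0,0,170),(180,50,255),(235,230,290,310),.028); print("white",c,L,y)
hsv=cv2.cvtColor(im,cv2.COLOR_BGR2HSV)
# hand-read tops of the black block's corners from crop c1 (x/2.1+120, y/2.1+195)
b=np.array([onz("scene",(u/2.1+120,v/2.1+195),.03)[:2] for u,v in((92,32),(112,36),(22,148),(48,157))]); print("black",b.mean(0),b.round(3).tolist())
to([.51,-.135,.26],3.07)
```

```text
white [ 0.4950116  -0.09038323] [0.16961157 0.03028381] -0.025054147
black [ 0.49462989 -0.36748001] [[0.411, -0.381], [0.41, -0.356], [0.578, -0.383], [0.58, -0.35]]
t 5.05 pos [0.5818 0.3418 0.2416] shift cm [ -0.46 -48.22  -1.93] rot [ 0.002  0.001 -0.087]
```

Emit:
{"name": "arm_command", "arguments": {
  "moves": [
    {"dx": 0,"dy": 0,"dz": -2,"rx": 0,"ry": 0,"rz": -0.05,"gripper": 1},
    {"dx": 0,"dy": 0,"dz": -2,"rx": 0,"ry": 0,"rz": -0.05,"gripper": 1},
    {"dx": 0,"dy": 0,"dz": 0,"rx": 0,"ry": 0,"rz": -0.047,"gripper": 1},
    {"dx": 0.2,"dy": -2,"dz": 0,"rx": 0,"ry": 0,"rz": 0,"gripper": 1},
    {"dx": 0.3,"dy": -4,"dz": 0,"rx": 0,"ry": 0,"rz": 0,"gripper": 1},
    {"dx": 0.3,"dy": -4,"dz": 0,"rx": 0,"ry": 0,"rz": 0,"gripper": 1},
    {"dx": 0.4,"dy": -4,"dz": 0,"rx": 0,"ry": 0,"rz": 0,"gripper": 1},
    {"dx": 0.4,"dy": -4,"dz": 0,"rx": 0,"ry": 0,"rz": 0,"gripper": 1},
    {"dx": 0.4,"dy": -4,"dz": 0,"rx": 0,"ry": 0,"rz": 0,"gripper": 1},
    {"dx": 0.4,"dy": -4,"dz": 0,"rx": 0,"ry": 0,"rz": 0,"gripper": 1},
    {"dx": 0.4,"dy": -4,"dz": 0,"rx": 0,"ry": 0,"rz": 0,"gripper": 1},
    {"dx": 0.4,"dy": -4,"dz": 0,"rx": 0,"ry": 0,"rz": 0,"gripper": 1},
    {"dx": 0.4,"dy": -4,"dz": 0,"rx": 0,"ry": 0,"rz": 0,"gripper": 1},
    {"dx": 0.4,"dy": -4,"dz": 0,"rx": 0,"ry": 0,"rz": 0,"gripper": 1},
    {"dx": 0.4,"dy": -4,"dz": 0,"rx": 0,"ry": 0,"rz": 0,"gripper": 1},
    {"dx": 0.2,"dy": -3,"dz": 0,"rx": 0,"ry": 0,"rz": 0,"gripper": 1},
    {"dx": 0,"dy": -1.5,"dz": 0,"rx": 0,"ry": 0,"rz": 0,"gripper": 1},
    {"dx": 0,"dy": 0,"dz": 0,"rx": 0,"ry": 0,"rz": 0,"gripper": 1}
  ]
}}

```text
time: 6.85
position: [0.502, -0.2009, 0.2676]
ee_rot: [-3.131, -0.035, 3.11]
wrist_force: [-0.4, 0.8, -1.4]
opening: 0.0251
```

Run:
```python
from h import *
P=imaging.camera_params("wrist"); np.save('w6.npy',np.array(P["camera_from_world"])); save("wrist","w6"); to([.53,-.2,.28],3.13)
```

```text
t 6.9 pos [ 0.5019 -0.1996  0.2674] shift cm [-2.77  0.03 -1.36] rot [-0.009 -0.037 -0.018]
```

View pics/w6.png

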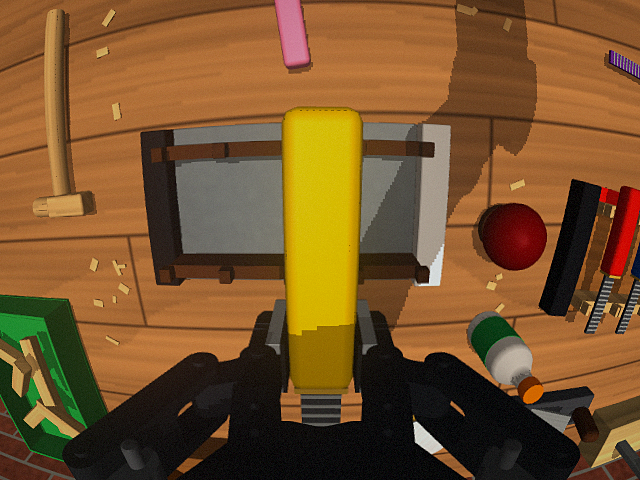

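The wrist view shows yellow held straight in the jaws, with the shaping rack below. The top outer corners of its white block are at (450,126) and (441,285), and those of its black block at (141,131) and (155,286).

Run:
```python
from h import *
P={"mtx":imaging.camera_params("wrist")["mtx"],"camera_from_world":np.load('w6.npy')}
g=cv2.cvtColor(cv2.imread('pics/w6.png'),cv2.COLOR_BGR2GRAY)
px=np.array([[449,126],[440.5,285],[142,132],[155.5,285]],np.float32)
px=cv2.cornerSubPix(g,px.reshape(-1,1,2).copy(),(5,5),(-1,-1),(3,50,.01))[:,0]; print(px.round(1).tolist())
w=np.array([onz("wrist",p,.03,P)[:2] for p in px]); print(w.round(4).tolist())
D=lambda i,j:round(float(np.linalg.norm(w[i]-w[j])),4)
print("L",D(0,2),D(1,3),"W",D(0,1),D(2,3)); c=w.mean(0)
v=w[0]+w[1]-w[2]-w[3]; yaw=np.arctan2(-v[0],v[1]); u=w[1]+w[3]-w[0]-w[2]; yaw2=np.arctan2(u[1],u[0]); print("c",c,yaw,yaw2)
# held rasp's tilt: none assumed; targets
X=np.array([np.cos(yaw),np.sin(yaw)]);Y=np.array([-X[1],X[0]])
for k,y in(("yellow",.096),("green",.032),("blue",-.032),("red",-.096)): print(k,(c-.002*X+y*Y).round(4),"yaw",yaw+np.pi)
```

```text
[[450.20001220703125, 125.30000305175781], [439.29998779296875, 285.20001220703125], [140.60000610351562, 130.10000610351562], [156.39999389648438, 284.3999938964844]]
[[0.4121, -0.0733], [0.5801, -0.0776], [0.4025, -0.3859], [0.5727, -0.3907]]
L 0.3127 0.3132 W 0.1681 0.1703
c [ 0.49185957 -0.23188978] -0.027115781049302737 -0.026705701120299668
yellow [ 0.4925 -0.1359] yaw 3.1144768725404903
green [ 0.4907 -0.1998] yaw 3.1144768725404903
blue [ 0.489  -0.2638] yaw 3.1144768725404903
red [ 0.4873 -0.3278] yaw 3.1144768725404903
```

Emit:
{"name": "arm_command", "arguments": {
  "moves": [
    {"dx": 0.3,"dy": 1.5,"dz": 1,"rx": -0.004,"ry": -0.018,"rz": 0,"gripper": 1},
    {"dx": 0.3,"dy": 1.8,"dz": 3,"rx": -0.004,"ry": -0.018,"rz": 0,"gripper": 1},
    {"dx": 0.3,"dy": 1.8,"dz": 3,"rx": 0,"ry": 0,"rz": 0,"gripper": 1},
    {"dx": 0.2,"dy": 1,"dz": 3,"rx": 0,"ry": 0,"rz": 0,"gripper": 1},
    {"dx": 0,"dy": 0,"dz": 2,"rx": 0,"ry": 0,"rz": 0,"gripper": 1},
    {"dx": 0,"dy": 0,"dz": 0.5,"rx": 0,"ry": 0,"rz": 0,"gripper": 1},
    {"dx": 0,"dy": 0,"dz": 0,"rx": 0,"ry": 0,"rz": 0,"gripper": 1},
    {"dx": 0,"dy": 0,"dz": 0,"rx": 0,"ry": 0,"rz": 0,"gripper": 1}
  ]
}}

```text
time: 7.7
position: [0.4896, -0.1263, 0.1385]
ee_rot: [3.137, -0.0, 3.121]
wrist_force: [0.2, -0.5, -1.3]
opening: 0.0252
```

Run:
```python
from h import *
to([.4925,-.1355,.062],3.114)
```

```text
t 7.7 pos [ 0.4896 -0.1263  0.1385] shift cm [-0.31 -0.95  7.65] rot [ 0.005 -0.     0.007]
```

Emit:
{"name": "arm_command", "arguments": {
  "moves": [
    {"dx": -0.2,"dy": -0.4,"dz": 0.5,"rx": 0.005,"ry": 0,"rz": 0.007,"gripper": 1},
    {"dx": -0.1,"dy": -0.4,"dz": 1,"rx": 0,"ry": 0,"rz": 0,"gripper": 1},
    {"dx": 0,"dy": -0.1,"dz": 1,"rx": 0,"ry": 0,"rz": 0,"gripper": 1},
    {"dx": 0,"dy": 0,"dz": 0.5,"rx": 0,"ry": 0,"rz": 0,"gripper": 1},
    {"dx": 0,"dy": 0,"dz": 0,"rx": 0,"ry": 0,"rz": 0,"gripper": 1},
    {"dx": 0,"dy": 0,"dz": 0,"rx": 0,"ry": 0,"rz": 0,"gripper": 1}
  ]
}}

```text
time: 8.3
position: [0.4952, -0.1379, 0.1085]
ee_rot: [-3.139, 0.006, 3.111]
wrist_force: [-0.1, 0.3, -0.4]
opening: 0.0252
```

Run:
```python
from h import *
to([.4925,-.1355,.062],3.114); save("wrist","w7")
```

```text
t 8.3 pos [ 0.4952 -0.1379  0.1085] shift cm [0.3  0.25 4.65] rot [-0.003  0.006 -0.003]
```

View pics/w7.png

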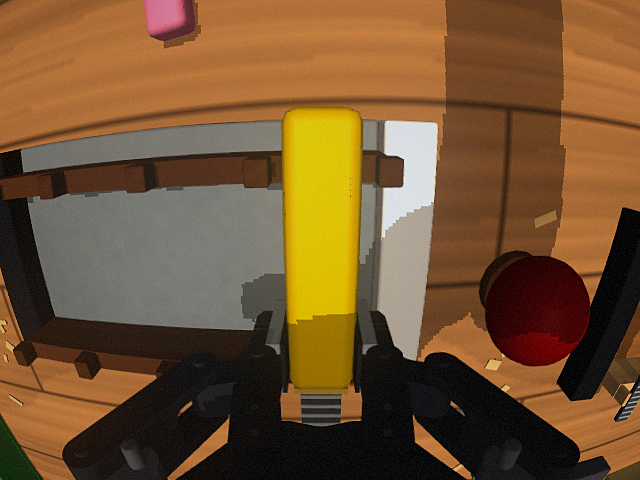

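The rasp (column 322) sits over the notch between the posts whose edges are at columns 270 and 378 (mid 324), so it is aligned within ~2 mm. Now I lower it.

Emit:
{"name": "arm_command", "arguments": {
  "moves": [
    {"dx": 0.2,"dy": 0.1,"dz": 0.5,"rx": -0.003,"ry": 0.006,"rz": -0.003,"gripper": 1},
    {"dx": 0.1,"dy": 0.1,"dz": 1,"rx": 0,"ry": 0,"rz": 0,"gripper": 1},
    {"dx": 0,"dy": 0,"dz": 1,"rx": 0,"ry": 0,"rz": 0,"gripper": 1},
    {"dx": 0,"dy": 0,"dz": 1,"rx": 0,"ry": 0,"rz": 0,"gripper": 1},
    {"dx": 0,"dy": 0,"dz": 0.4,"rx": 0,"ry": 0,"rz": 0,"gripper": 1},
    {"dx": 0,"dy": 0,"dz": 0,"rx": 0,"ry": 0,"rz": 0,"gripper": 1},
    {"dx": 0,"dy": 0,"dz": 0,"rx": 0,"ry": 0,"rz": 0,"gripper": 1}
  ]
}}

```text
time: 9.05
position: [0.492, -0.1352, 0.0658]
ee_rot: [3.14, -0.001, 3.115]
wrist_force: [-0.1, -0.0, -2.1]
opening: 0.0252
```

Run:
```python
from h import *
to([.4925,-.1355,.0615],3.114); print(monitor.read_state()["wrist_force"])
```

```text
t 9.05 pos [ 0.492  -0.1352  0.0658] shift cm [-0.05 -0.03  0.43] rot [ 0.001 -0.001  0.001]
[-6.72170947e-02 -9.14555621e-04 -2.09414152e+00]
```

Emit:
{"name": "arm_command", "arguments": {
  "moves": [
    {"dx": 0,"dy": 0,"dz": 0.4,"rx": 0,"ry": 0,"rz": 0,"gripper": 1},
    {"dx": 0,"dy": 0,"dz": 0,"rx": 0,"ry": 0,"rz": 0,"gripper": 1},
    {"dx": 0,"dy": 0,"dz": 0,"rx": 0,"ry": 0,"rz": 0,"gripper": 0.1},
    {"dx": 0,"dy": 0,"dz": 0,"rx": 0,"ry": 0,"rz": 0,"gripper": 0.1},
    {"dx": 0,"dy": 0,"dz": 0,"rx": 0,"ry": 0,"rz": 0,"gripper": 0.1},
    {"dx": 0,"dy": 0,"dz": 0,"rx": 0,"ry": 0,"rz": 0,"gripper": 0.1},
    {"dx": 0,"dy": 0,"dz": -1,"rx": 0,"ry": 0,"rz": 0,"gripper": 0.1},
    {"dx": 0,"dy": 0,"dz": -3,"rx": 0,"ry": 0,"rz": 0,"gripper": 0.0},
    {"dx": 0,"dy": 0,"dz": -4,"rx": 0,"ry": 0,"rz": 0,"gripper": 0.0},
    {"dx": 0,"dy": 0,"dz": -4,"rx": 0,"ry": 0,"rz": 0,"gripper": 0.0},
    {"dx": 0,"dy": 0,"dz": -2,"rx": 0,"ry": 0,"rz": 0,"gripper": 0.0},
    {"dx": 0,"dy": 0,"dz": 0,"rx": 0,"ry": 0,"rz": 0,"gripper": 0.0}
  ]
}}

```text
time: 10.25
position: [0.493, -0.1357, 0.211]
ee_rot: [3.141, 0.004, 3.114]
wrist_force: [0.7, -0.2, -0.9]
opening: 0.0426
```

Run:
```python
from m2 import *
P=imaging.camera_params("wrist"); im=save("wrist","w8")[:,:,::-1].copy()
c,L,y=rect("wrist",im,P,*COL["yellow"],(200,60,420,400),.062); print("yellow",c,L,y,"want",(.4925-.04,-.1359+.001))
to([.5735,.28,.2],2.985)
```

```text
yellow [ 0.4568956  -0.13406873] [0.10313261 0.02215892] -0.030344723 want (0.4525, -0.1349)
t 10.3 pos [ 0.4925 -0.1356  0.21  ] shift cm [-6.97 41.76  1.04] rot [0.001 0.002 0.13 ]
```

View pics/w8.png

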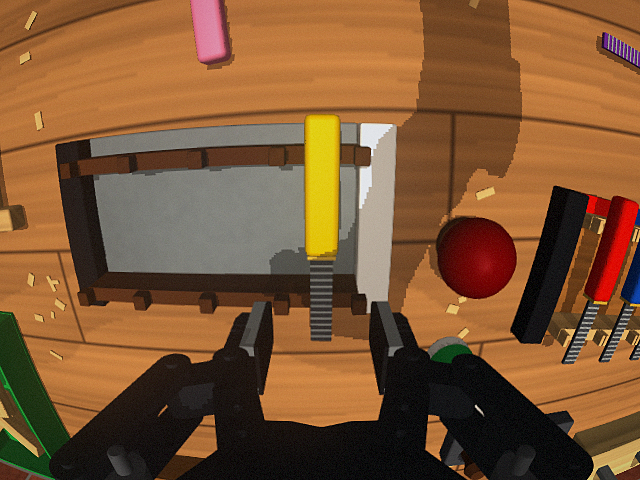

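Yellow (322,185) lies in the last notches beside the white block; measured centre (0.457,-0.134) against the wanted (0.4525,-0.135), yaw -0.030. Green is next.

Emit:
{"name": "arm_command", "arguments": {
  "moves": [
    {"dx": 0,"dy": 0,"dz": 0,"rx": 0,"ry": 0,"rz": 0.065,"gripper": 0.0},
    {"dx": 0,"dy": 0,"dz": 0,"rx": 0,"ry": 0,"rz": 0.065,"gripper": 0.0},
    {"dx": 0,"dy": 0,"dz": 0,"rx": 0,"ry": 0,"rz": 0,"gripper": 0.0},
    {"dx": -0.1,"dy": 2.5,"dz": 0,"rx": 0,"ry": 0,"rz": 0,"gripper": 0.0},
    {"dx": -0.2,"dy": 5,"dz": 0,"rx": 0,"ry": 0,"rz": 0,"gripper": 0.0},
    {"dx": -0.2,"dy": 5,"dz": 0,"rx": 0,"ry": 0,"rz": 0,"gripper": 0.0},
    {"dx": -0.2,"dy": 5,"dz": 0,"rx": 0,"ry": 0,"rz": 0,"gripper": 0.0},
    {"dx": -0.2,"dy": 5,"dz": 0,"rx": 0,"ry": 0,"rz": 0,"gripper": 0.0},
    {"dx": -0.2,"dy": 5,"dz": 0,"rx": 0,"ry": 0,"rz": 0,"gripper": 0.0},
    {"dx": -0.2,"dy": 5,"dz": 0,"rx": 0,"ry": 0,"rz": 0,"gripper": 0.0},
    {"dx": -0.2,"dy": 5,"dz": 0,"rx": 0,"ry": 0,"rz": 0,"gripper": 0.0},
    {"dx": 0,"dy": 3,"dz": 0,"rx": 0,"ry": 0,"rz": 0,"gripper": 0.0},
    {"dx": 0,"dy": 1,"dz": 0,"rx": 0,"ry": 0,"rz": 0,"gripper": 0.0},
    {"dx": 0,"dy": 0,"dz": 0,"rx": 0,"ry": 0,"rz": 0,"gripper": 0.0},
    {"dx": 0,"dy": 0,"dz": 0,"rx": 0,"ry": 0,"rz": 0,"gripper": 0.0}
  ]
}}

```text
time: 11.8
position: [0.5664, 0.2764, 0.1943]
ee_rot: [-3.131, -0.021, 2.988]
wrist_force: [-0.1, -0.9, -0.2]
opening: 0.0429
```

```bash
cat > m3.py <<'E'
from m2 import *
P=imaging.camera_params("wrist"); im=save("wrist",sys.argv[1])[:,:,::-1].copy()
for n in sys.argv[2:]:
    hs=cv2.cvtColor(im,cv2.COLOR_BGR2HSV)
    c,L,y=rect("wrist",im,P,*COL[n],(0,0,640,400),.062); print(n,c.round(4),L.round(4),y.round(3),"grip",(c+.038*np.array([np.cos(y),np.sin(y)])).round(4))
    to([*(c+.038*np.array([np.cos(y),np.sin(y)])),.0605],2.985)
E
python3 m3.py w9 green blue red
```

```text
green [0.5364 0.2783] [0.1056 0.0351] -0.142 grip [0.574  0.2729]
t 11.85 pos [0.5664 0.2758 0.1943] shift cm [-1.08 -0.02 13.36] rot [-0.011 -0.021  0.002]
blue [0.5268 0.2207] [0.105 0.027] -0.139 grip [0.5644 0.2154]
t 11.85 pos [0.5664 0.2758 0.1943] shift cm [-1.02 -5.85 13.42] rot [-0.011 -0.021  0.002]
red [0.517  0.1587] [0.1055 0.0263] -0.155 grip [0.5546 0.1528]
t 11.85 pos [0.5664 0.2758 0.1943] shift cm [ -1.02 -12.18  13.49] rot [-0.011 -0.021  0.002]
```

Emit:
{"name": "arm_command", "arguments": {
  "moves": [
    {"dx": -0.3,"dy": 0.2,"dz": 1.5,"rx": -0.011,"ry": -0.021,"rz": 0,"gripper": 0.0},
    {"dx": -0.4,"dy": 0.2,"dz": 3,"rx": 0,"ry": 0,"rz": 0,"gripper": 0.0},
    {"dx": 0,"dy": 0,"dz": 2.5,"rx": 0,"ry": 0,"rz": 0,"gripper": 0.0},
    {"dx": 0,"dy": 0,"dz": 1.5,"rx": 0,"ry": 0,"rz": 0,"gripper": 0.0},
    {"dx": 0,"dy": 0,"dz": 0,"rx": 0,"ry": 0,"rz": 0,"gripper": 0.0},
    {"dx": 0,"dy": 0,"dz": 0,"rx": 0,"ry": 0,"rz": 0,"gripper": 0.0}
  ]
}}

```text
time: 12.45
position: [0.5764, 0.2622, 0.1091]
ee_rot: [-3.136, 0.003, 2.969]
wrist_force: [0.4, 0.4, -0.3]
opening: 0.0428
```

```bash
python3 m3.py w10 green blue; python3 -c "
from h import *
to([.574,.2785,.0605],2.985)"
```

```text
green [0.5367 0.2813] [0.1056 0.0435] -0.146 grip [0.5743 0.2757]
t 12.5 pos [0.5765 0.2622 0.1093] shift cm [0.46 1.33 4.87] rot [-0.006  0.004 -0.016]
blue [0.5273 0.2225] [0.1058 0.0269] -0.157 grip [0.5648 0.2165]
t 12.5 pos [0.5765 0.2622 0.1093] shift cm [ 0.38 -4.67  4.9 ] rot [-0.006  0.004 -0.016]
t 12.5 pos [0.5765 0.2622 0.1093] shift cm [0.54 1.59 4.86] rot [-0.006  0.004 -0.016]
```

Emit:
{"name": "arm_command", "arguments": {
  "moves": [
    {"dx": 0.2,"dy": 0.6,"dz": 0,"rx": -0.006,"ry": 0.004,"rz": -0.016,"gripper": 0.0},
    {"dx": 0.2,"dy": 0.7,"dz": 0,"rx": 0,"ry": 0,"rz": 0,"gripper": 0.0},
    {"dx": 0,"dy": 0.3,"dz": 0.5,"rx": 0,"ry": 0,"rz": 0,"gripper": 0.0},
    {"dx": 0,"dy": 0,"dz": 0,"rx": 0,"ry": 0,"rz": 0,"gripper": 0.0},
    {"dx": 0,"dy": 0,"dz": 0,"rx": 0,"ry": 0,"rz": 0,"gripper": 0.0}
  ]
}}

```text
time: 13.0
position: [0.5769, 0.2823, 0.1078]
ee_rot: [3.136, 0.005, 2.987]
wrist_force: [-0.3, -0.5, 0.3]
opening: 0.0426
```

```bash
python3 -c "
from h import *
to([.5745,.279,.0605],2.985)"
```

```text
t 13.0 pos [0.5769 0.2823 0.1078] shift cm [ 0.21 -0.39  4.72] rot [0.006 0.005 0.002]
```

Emit:
{"name": "arm_command", "arguments": {
  "moves": [
    {"dx": 0.1,"dy": -0.2,"dz": 1,"rx": 0.006,"ry": 0.005,"rz": 0,"gripper": 0.0},
    {"dx": 0.1,"dy": -0.15,"dz": 1.5,"rx": 0,"ry": 0,"rz": 0,"gripper": 0.0},
    {"dx": 0,"dy": 0,"dz": 1.5,"rx": 0,"ry": 0,"rz": 0,"gripper": 0.0},
    {"dx": 0,"dy": 0,"dz": 0.4,"rx": 0,"ry": 0,"rz": 0,"gripper": 0.0},
    {"dx": 0,"dy": 0,"dz": 0,"rx": 0,"ry": 0,"rz": 0,"gripper": 0.0},
    {"dx": 0,"dy": 0,"dz": 0,"rx": 0,"ry": 0,"rz": 0,"gripper": 0.0}
  ]
}}

```text
time: 13.6
position: [0.573, 0.2778, 0.0579]
ee_rot: [-3.138, -0.004, 2.987]
wrist_force: [0.0, -0.4, 0.1]
opening: 0.0425
```

```bash
python3 -c "
from h import *
to([.5745,.279,.0605],2.985)"
```

```text
t 13.6 pos [0.573  0.2778 0.0579] shift cm [-0.13  0.14 -0.26] rot [-0.004 -0.004  0.002]
```

Emit:
{"name": "arm_command", "arguments": {
  "moves": [
    {"dx": 0,"dy": 0,"dz": -0.2,"rx": -0.004,"ry": -0.004,"rz": 0,"gripper": 1},
    {"dx": 0,"dy": 0,"dz": 0,"rx": 0,"ry": 0,"rz": 0,"gripper": 1},
    {"dx": 0,"dy": 0,"dz": 0,"rx": 0,"ry": 0,"rz": 0,"gripper": 1},
    {"dx": 0,"dy": 0,"dz": 0,"rx": 0,"ry": 0,"rz": 0,"gripper": 1},
    {"dx": 0,"dy": 0,"dz": 0,"rx": 0,"ry": 0,"rz": 0,"gripper": 1},
    {"dx": 0,"dy": 0,"dz": -1,"rx": 0,"ry": 0,"rz": 0,"gripper": 1},
    {"dx": 0,"dy": 0,"dz": -2,"rx": 0,"ry": 0,"rz": 0,"gripper": 1},
    {"dx": 0,"dy": 0,"dz": -3,"rx": 0,"ry": 0,"rz": 0,"gripper": 1},
    {"dx": 0,"dy": 0,"dz": -3,"rx": 0,"ry": 0,"rz": 0,"gripper": 1},
    {"dx": 0,"dy": 0,"dz": -3,"rx": 0,"ry": 0,"rz": 0,"gripper": 1},
    {"dx": 0,"dy": 0,"dz": -3,"rx": 0,"ry": 0,"rz": 0,"gripper": 1},
    {"dx": 0,"dy": 0,"dz": -2,"rx": 0,"ry": 0,"rz": 0,"gripper": 1},
    {"dx": 0,"dy": 0,"dz": 0,"rx": 0,"ry": 0,"rz": -0.065,"gripper": 1},
    {"dx": 0,"dy": 0,"dz": 0,"rx": 0,"ry": 0,"rz": -0.065,"gripper": 1},
    {"dx": 0,"dy": 0,"dz": 0,"rx": 0,"ry": 0,"rz": 0,"gripper": 1},
    {"dx": 0,"dy": 0,"dz": 0,"rx": 0,"ry": 0,"rz": 0,"gripper": 1}
  ]
}}

```text
time: 15.2
position: [0.5723, 0.2771, 0.2454]
ee_rot: [3.138, 0.005, 3.12]
wrist_force: [-0.8, -1.5, -0.9]
opening: 0.0253
```

```bash
python3 -c "
from h import *
to([.4907,-.1992,.2],3.114)"
```

```text
t 15.2 pos [0.5723 0.2771 0.2454] shift cm [  7.14 -47.82   4.33] rot [0.004 0.005 0.006]
```

Emit:
{"name": "arm_command", "arguments": {
  "moves": [
    {"dx": 0.2,"dy": -2,"dz": 0,"rx": 0,"ry": 0,"rz": 0,"gripper": 1},
    {"dx": 0.4,"dy": -4,"dz": 0,"rx": 0,"ry": 0,"rz": 0,"gripper": 1},
    {"dx": 0.4,"dy": -4,"dz": 0,"rx": 0,"ry": 0,"rz": 0,"gripper": 1},
    {"dx": 0.4,"dy": -4,"dz": 0,"rx": 0,"ry": 0,"rz": 0,"gripper": 1},
    {"dx": 0.5,"dy": -4,"dz": 0,"rx": 0,"ry": 0,"rz": 0,"gripper": 1},
    {"dx": 0.5,"dy": -4,"dz": 0,"rx": 0,"ry": 0,"rz": 0,"gripper": 1},
    {"dx": 0.5,"dy": -4,"dz": 0,"rx": 0,"ry": 0,"rz": 0,"gripper": 1},
    {"dx": 0.5,"dy": -4,"dz": 0,"rx": 0,"ry": 0,"rz": 0,"gripper": 1},
    {"dx": 0.5,"dy": -4,"dz": 0,"rx": 0,"ry": 0,"rz": 0,"gripper": 1},
    {"dx": 0.5,"dy": -4,"dz": 0,"rx": 0,"ry": 0,"rz": 0,"gripper": 1},
    {"dx": 0.5,"dy": -4,"dz": 0,"rx": 0,"ry": 0,"rz": 0,"gripper": 1},
    {"dx": 0.2,"dy": -3,"dz": 0,"rx": 0,"ry": 0,"rz": 0,"gripper": 1},
    {"dx": 0,"dy": -1.5,"dz": 0,"rx": 0,"ry": 0,"rz": 0,"gripper": 1},
    {"dx": 0,"dy": -0.5,"dz": 0,"rx": 0,"ry": 0,"rz": 0,"gripper": 1},
    {"dx": 0,"dy": 0,"dz": 0,"rx": 0,"ry": 0,"rz": 0,"gripper": 1},
    {"dx": 0,"dy": 0,"dz": 0,"rx": 0,"ry": 0,"rz": 0,"gripper": 1}
  ]
}}

```text
time: 16.8
position: [0.49, -0.2239, 0.2403]
ee_rot: [-3.139, -0.009, 3.094]
wrist_force: [0.4, 0.6, -2.4]
opening: 0.0248
```

```bash
python3 -c "
from h import *
to([.491,-.1992,.06],3.114)"
```

```text
t 16.8 pos [ 0.49   -0.2239  0.2403] shift cm [-0.14  2.51 18.02] rot [-0.002 -0.009 -0.02 ]
```

Emit:
{"name": "arm_command", "arguments": {
  "moves": [
    {"dx": 0,"dy": 0.8,"dz": 1.5,"rx": -0.002,"ry": -0.009,"rz": -0.02,"gripper": 1},
    {"dx": 0,"dy": 1.0,"dz": 3,"rx": 0,"ry": 0,"rz": 0,"gripper": 1},
    {"dx": 0,"dy": 0.6,"dz": 3,"rx": 0,"ry": 0,"rz": 0,"gripper": 1},
    {"dx": 0,"dy": 0,"dz": 2.5,"rx": 0,"ry": 0,"rz": 0,"gripper": 1},
    {"dx": 0,"dy": 0,"dz": 1,"rx": 0,"ry": 0,"rz": 0,"gripper": 1},
    {"dx": 0,"dy": 0,"dz": 0,"rx": 0,"ry": 0,"rz": 0,"gripper": 1},
    {"dx": 0,"dy": 0,"dz": 0,"rx": 0,"ry": 0,"rz": 0,"gripper": 1}
  ]
}}

```text
time: 17.5
position: [0.4951, -0.1894, 0.1291]
ee_rot: [3.138, 0.006, 3.129]
wrist_force: [1.1, 0.3, -0.8]
opening: 0.0249
```

```bash
python3 -c "
from h import *
to([.491,-.1992,.06],3.114)"
```

```text
t 17.5 pos [ 0.4951 -0.1894  0.1291] shift cm [ 0.44 -1.01  6.9 ] rot [0.003 0.005 0.015]
```

Emit:
{"name": "arm_command", "arguments": {
  "moves": [
    {"dx": 0.2,"dy": -0.4,"dz": 0.5,"rx": 0.003,"ry": 0.005,"rz": 0.015,"gripper": 1},
    {"dx": 0.2,"dy": -0.4,"dz": 1,"rx": 0,"ry": 0,"rz": 0,"gripper": 1},
    {"dx": 0,"dy": 0,"dz": 1,"rx": 0,"ry": 0,"rz": 0,"gripper": 1},
    {"dx": 0,"dy": 0,"dz": 0.3,"rx": 0,"ry": 0,"rz": 0,"gripper": 1},
    {"dx": 0,"dy": 0,"dz": 0,"rx": 0,"ry": 0,"rz": 0,"gripper": 1},
    {"dx": 0,"dy": 0,"dz": 0,"rx": 0,"ry": 0,"rz": 0,"gripper": 1}
  ]
}}

```text
time: 18.1
position: [0.493, -0.1996, 0.1017]
ee_rot: [-3.14, 0.006, 3.112]
wrist_force: [-0.5, -0.5, -2.4]
opening: 0.0251
```

```bash
python3 -c "
from h import *
to([.491,-.1992,.06],3.114)"
```

```text
t 18.1 pos [ 0.493  -0.1996  0.1017] shift cm [0.22 0.04 4.17] rot [-0.002  0.006 -0.002]
```

Emit:
{"name": "arm_command", "arguments": {
  "moves": [
    {"dx": 0.1,"dy": 0,"dz": 0.7,"rx": -0.002,"ry": 0.006,"rz": 0,"gripper": 1},
    {"dx": 0.1,"dy": 0,"dz": 1,"rx": 0,"ry": 0,"rz": 0,"gripper": 1},
    {"dx": 0,"dy": 0,"dz": 1,"rx": 0,"ry": 0,"rz": 0,"gripper": 1},
    {"dx": 0,"dy": 0,"dz": 0.7,"rx": 0,"ry": 0,"rz": 0,"gripper": 1},
    {"dx": 0,"dy": 0,"dz": 0.3,"rx": 0,"ry": 0,"rz": 0,"gripper": 1},
    {"dx": 0,"dy": 0,"dz": 0,"rx": 0,"ry": 0,"rz": 0,"gripper": 1},
    {"dx": 0,"dy": 0,"dz": 0,"rx": 0,"ry": 0,"rz": 0,"gripper": 1}
  ]
}}

```text
time: 18.8
position: [0.491, -0.1993, 0.061]
ee_rot: [3.141, -0.001, 3.112]
wrist_force: [-0.3, -0.2, -1.1]
opening: 0.0252
```

```bash
python3 -c "
from h import *
to([.491,-.1992,.06],3.114); print(monitor.read_state()['wrist_force'])"
```

```text
t 18.8 pos [ 0.491  -0.1993  0.061 ] shift cm [0.   0.01 0.1 ] rot [ 0.001 -0.001 -0.002]
[-0.25186305 -0.23571905 -1.11869106]
```

Emit:
{"name": "arm_command", "arguments": {
  "moves": [
    {"dx": 0,"dy": 0,"dz": 0.1,"rx": 0,"ry": 0,"rz": 0,"gripper": 1},
    {"dx": 0,"dy": 0,"dz": 0,"rx": 0,"ry": 0,"rz": 0,"gripper": 0.1},
    {"dx": 0,"dy": 0,"dz": 0,"rx": 0,"ry": 0,"rz": 0,"gripper": 0.1},
    {"dx": 0,"dy": 0,"dz": 0,"rx": 0,"ry": 0,"rz": 0,"gripper": 0.1},
    {"dx": 0,"dy": 0,"dz": 0,"rx": 0,"ry": 0,"rz": 0,"gripper": 0.1},
    {"dx": 0,"dy": 0,"dz": -1,"rx": 0,"ry": 0,"rz": 0,"gripper": 0.1},
    {"dx": 0,"dy": 0,"dz": -3,"rx": 0,"ry": 0,"rz": 0,"gripper": 0.0},
    {"dx": 0,"dy": 0,"dz": -4,"rx": 0,"ry": 0,"rz": 0,"gripper": 0.0},
    {"dx": 0,"dy": 0,"dz": -4,"rx": 0,"ry": 0,"rz": 0,"gripper": 0.0},
    {"dx": 0,"dy": 0,"dz": -2,"rx": 0,"ry": 0,"rz": 0,"gripper": 0.0},
    {"dx": 0,"dy": 0,"dz": 0,"rx": 0,"ry": 0,"rz": 0,"gripper": 0.0},
    {"dx": 0,"dy": 0,"dz": 0,"rx": 0,"ry": 0,"rz": 0.065,"gripper": 0.0},
    {"dx": 0,"dy": 0,"dz": 0,"rx": 0,"ry": 0,"rz": 0.065,"gripper": 0.0},
    {"dx": 0,"dy": 0,"dz": 0,"rx": 0,"ry": 0,"rz": 0,"gripper": 0.0},
    {"dx": 0,"dy": 0,"dz": 0,"rx": 0,"ry": 0,"rz": 0,"gripper": 0.0}
  ]
}}

```text
time: 20.3
position: [0.4906, -0.1993, 0.2102]
ee_rot: [3.141, 0.004, 2.978]
wrist_force: [-0.0, -0.2, 0.7]
opening: 0.0427
```

```bash
python3 m3.py w11 green yellow; python3 -c "
from h import *
to([.565,.217,.2],2.985)"
```

```text
green [ 0.4547 -0.1977] [0.1059 0.0253] -0.03 grip [ 0.4927 -0.1989]
t 20.35 pos [ 0.4905 -0.1993  0.2101] shift cm [-0.16  0.06 14.96] rot [ 0.001  0.004 -0.007]
yellow [ 0.4363 -0.1338] [0.0638 0.0228] -0.058 grip [ 0.4742 -0.1361]
t 20.35 pos [ 0.4905 -0.1993  0.2101] shift cm [ 2.68  5.96 14.95] rot [ 0.001  0.004 -0.007]
t 20.35 pos [ 0.4905 -0.1993  0.2101] shift cm [-0.58 42.28  1.03] rot [ 0.001  0.004 -0.007]
```

View pics/w11.png

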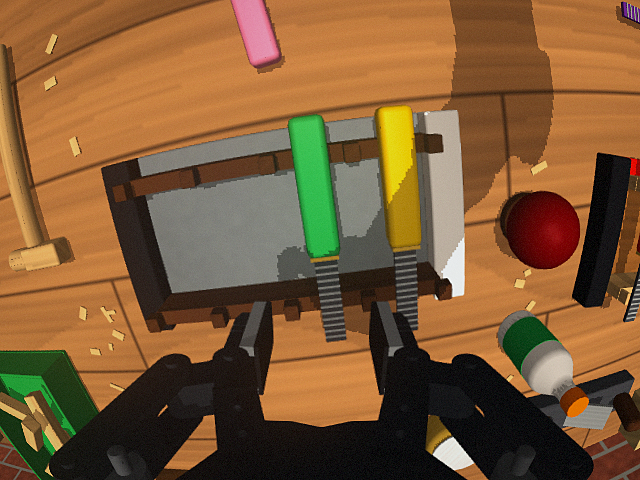

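Green (315,185) is seated beside yellow (398,180), each between its own posts. Next is blue.

Emit:
{"name": "arm_command", "arguments": {
  "moves": [
    {"dx": -0.1,"dy": 2.5,"dz": 0,"rx": 0,"ry": 0,"rz": -0.007,"gripper": 0.0},
    {"dx": -0.1,"dy": 5,"dz": 0,"rx": 0,"ry": 0,"rz": 0,"gripper": 0.0},
    {"dx": -0.2,"dy": 5,"dz": 0,"rx": 0,"ry": 0,"rz": 0,"gripper": 0.0},
    {"dx": -0.2,"dy": 5,"dz": 0,"rx": 0,"ry": 0,"rz": 0,"gripper": 0.0},
    {"dx": -0.2,"dy": 5,"dz": 0,"rx": 0,"ry": 0,"rz": 0,"gripper": 0.0},
    {"dx": -0.2,"dy": 5,"dz": 0,"rx": 0,"ry": 0,"rz": 0,"gripper": 0.0},
    {"dx": -0.2,"dy": 5,"dz": 0,"rx": 0,"ry": 0,"rz": 0,"gripper": 0.0},
    {"dx": 0,"dy": 5,"dz": 0,"rx": 0,"ry": 0,"rz": 0,"gripper": 0.0},
    {"dx": 0,"dy": 3,"dz": 0,"rx": 0,"ry": 0,"rz": 0,"gripper": 0.0},
    {"dx": 0,"dy": 1.2,"dz": 0,"rx": 0,"ry": 0,"rz": 0,"gripper": 0.0},
    {"dx": 0,"dy": 0.3,"dz": 0,"rx": 0,"ry": 0,"rz": 0,"gripper": 0.0},
    {"dx": 0,"dy": 0,"dz": 0,"rx": 0,"ry": 0,"rz": 0,"gripper": 0.0},
    {"dx": 0,"dy": 0,"dz": 0,"rx": 0,"ry": 0,"rz": 0,"gripper": 0.0}
  ]
}}

```text
time: 21.65
position: [0.5687, 0.216, 0.2035]
ee_rot: [-3.136, -0.003, 2.984]
wrist_force: [-0.2, -0.0, -0.4]
opening: 0.0425
```

```bash
python3 m3.py w12 blue red
```

```text
blue [0.5264 0.2152] [0.1051 0.0351] -0.15 grip [0.564  0.2095]
t 21.7 pos [0.5688 0.2154 0.2036] shift cm [ 0.34 -0.58 14.31] rot [-0.006 -0.003 -0.002]
red [0.517 0.157] [0.1059 0.0272] -0.15 grip [0.5546 0.1513]
t 21.7 pos [0.5688 0.2154 0.2036] shift cm [ 0.35 -6.47 14.35] rot [-0.006 -0.003 -0.002]
```

Emit:
{"name": "arm_command", "arguments": {
  "moves": [
    {"dx": 0.2,"dy": 0,"dz": 1.5,"rx": -0.006,"ry": -0.003,"rz": 0,"gripper": 0.0},
    {"dx": 0.2,"dy": 0,"dz": 3,"rx": 0,"ry": 0,"rz": 0,"gripper": 0.0},
    {"dx": 0,"dy": 0,"dz": 3,"rx": 0,"ry": 0,"rz": 0,"gripper": 0.0},
    {"dx": 0,"dy": 0,"dz": 1.5,"rx": 0,"ry": 0,"rz": 0,"gripper": 0.0},
    {"dx": 0,"dy": 0,"dz": 0.5,"rx": 0,"ry": 0,"rz": 0,"gripper": 0.0},
    {"dx": 0,"dy": 0,"dz": 0,"rx": 0,"ry": 0,"rz": 0,"gripper": 0.0},
    {"dx": 0,"dy": 0,"dz": 0,"rx": 0,"ry": 0,"rz": 0,"gripper": 0.0}
  ]
}}

```text
time: 22.4
position: [0.568, 0.201, 0.109]
ee_rot: [-3.138, 0.006, 2.964]
wrist_force: [-0.3, 0.4, 0.1]
opening: 0.0423
```

```bash
python3 m3.py w13 blue red
```

```text
blue [0.5265 0.2174] [0.1055 0.0431] -0.184 grip [0.5638 0.2105]
t 22.45 pos [0.5682 0.201  0.1092] shift cm [0.63 0.87 4.87] rot [-0.004  0.006 -0.021]
red [0.5186 0.1681] [0.1055 0.0454] -0.16 grip [0.5561 0.162 ]
t 22.45 pos [0.5682 0.201  0.1092] shift cm [ 0.53 -4.03  4.89] rot [-0.004  0.006 -0.021]
```

```bash
sed -i 's/np.ones((7,7),np.uint8)/np.ones((45,9),np.uint8)/' m2.py
python3 - <<'E'
from m2 import *
im=cv2.imread('pics/w13.png'); P=imaging.camera_params("wrist")
for n in("blue","red"):
    c,L,y=rect("wrist",im,P,*COL[n],(0,0,640,400),.062); g=c+.038*np.array([np.cos(y),np.sin(y)]); print(n,c,L,y,g); to([*g,.0605],2.985)
E
```

```text
blue [0.5274445  0.22028193] [0.10585684 0.02481982] -0.15021934 [0.5650165  0.21459503]
t 22.45 pos [0.5682 0.201  0.1092] shift cm [0.58 1.3  4.87] rot [-0.004  0.006 -0.021]
red [0.5172077  0.15937877] [0.10513083 0.02789626] -0.1521475 [0.5547687  0.15361944]
t 22.45 pos [0.5682 0.201  0.1092] shift cm [ 0.51 -4.88  4.89] rot [-0.004  0.006 -0.021]
```

Emit:
{"name": "arm_command", "arguments": {
  "moves": [
    {"dx": 0.2,"dy": 0.5,"dz": 0,"rx": -0.004,"ry": 0.006,"rz": -0.02,"gripper": 0.0},
    {"dx": 0.2,"dy": 0.5,"dz": 0,"rx": 0,"ry": 0,"rz": 0,"gripper": 0.0},
    {"dx": 0.1,"dy": 0.1,"dz": 0.5,"rx": 0,"ry": 0,"rz": 0,"gripper": 0.0},
    {"dx": 0,"dy": 0,"dz": 0,"rx": 0,"ry": 0,"rz": 0,"gripper": 0.0},
    {"dx": 0,"dy": 0,"dz": 0,"rx": 0,"ry": 0,"rz": 0,"gripper": 0.0}
  ]
}}

```text
time: 22.95
position: [0.5665, 0.2153, 0.1069]
ee_rot: [3.137, 0.004, 2.987]
wrist_force: [0.8, -0.6, -0.3]
opening: 0.0427
```

```bash
python3 m3.py w14 blue red; python3 -c "
from h import *
to([.565,.2155,.0605],2.985)"
```

```text
blue [0.527  0.2206] [0.1056 0.0249] -0.155 grip [0.5645 0.2148]
t 23.0 pos [0.5664 0.2153 0.1068] shift cm [ 0.19 -0.1   4.63] rot [0.004 0.004 0.002]
red [0.5174 0.1585] [0.1063 0.0283] -0.208 grip [0.5546 0.1506]
t 23.0 pos [0.5664 0.2153 0.1068] shift cm [ 0.18 -6.59  4.6 ] rot [0.004 0.004 0.002]
t 23.0 pos [0.5664 0.2153 0.1068] shift cm [ 0.16 -0.02  4.63] rot [0.004 0.004 0.002]
```

Emit:
{"name": "arm_command", "arguments": {
  "moves": [
    {"dx": 0.1,"dy": 0,"dz": 1,"rx": 0.004,"ry": 0.004,"rz": 0,"gripper": 0.0},
    {"dx": 0,"dy": 0,"dz": 1.5,"rx": 0,"ry": 0,"rz": 0,"gripper": 0.0},
    {"dx": 0,"dy": 0,"dz": 1.4,"rx": 0,"ry": 0,"rz": 0,"gripper": 0.0},
    {"dx": 0,"dy": 0,"dz": 0.4,"rx": 0,"ry": 0,"rz": 0,"gripper": 0.0},
    {"dx": 0,"dy": 0,"dz": 0,"rx": 0,"ry": 0,"rz": 0,"gripper": 0.0},
    {"dx": 0,"dy": 0,"dz": 0,"rx": 0,"ry": 0,"rz": 0,"gripper": 0.0}
  ]
}}

```text
time: 23.6
position: [0.5644, 0.2146, 0.0581]
ee_rot: [-3.139, -0.003, 2.986]
wrist_force: [0.8, -0.7, 0.5]
opening: 0.0427
```

```bash
python3 -c "
from h import *
to([.565,.2155,.0605],2.985)"
```

```text
t 23.6 pos [0.5644 0.2146 0.0581] shift cm [-0.05  0.1  -0.24] rot [-0.002 -0.003  0.001]
```

Emit:
{"name": "arm_command", "arguments": {
  "moves": [
    {"dx": 0,"dy": 0,"dz": -0.2,"rx": 0,"ry": 0,"rz": 0,"gripper": 1},
    {"dx": 0,"dy": 0,"dz": 0,"rx": 0,"ry": 0,"rz": 0,"gripper": 1},
    {"dx": 0,"dy": 0,"dz": 0,"rx": 0,"ry": 0,"rz": 0,"gripper": 1},
    {"dx": 0,"dy": 0,"dz": 0,"rx": 0,"ry": 0,"rz": 0,"gripper": 1},
    {"dx": 0,"dy": 0,"dz": 0,"rx": 0,"ry": 0,"rz": 0,"gripper": 1},
    {"dx": 0,"dy": 0,"dz": -1,"rx": 0,"ry": 0,"rz": 0,"gripper": 1},
    {"dx": 0,"dy": 0,"dz": -2,"rx": 0,"ry": 0,"rz": 0,"gripper": 1},
    {"dx": 0,"dy": 0,"dz": -3,"rx": 0,"ry": 0,"rz": 0,"gripper": 1},
    {"dx": 0,"dy": 0,"dz": -3,"rx": 0,"ry": 0,"rz": 0,"gripper": 1},
    {"dx": 0,"dy": 0,"dz": -3,"rx": 0,"ry": 0,"rz": 0,"gripper": 1},
    {"dx": 0,"dy": 0,"dz": -3,"rx": 0,"ry": 0,"rz": 0,"gripper": 1},
    {"dx": 0,"dy": 0,"dz": -2,"rx": 0,"ry": 0,"rz": 0,"gripper": 1},
    {"dx": 0,"dy": 0,"dz": 0,"rx": 0,"ry": 0,"rz": -0.065,"gripper": 1},
    {"dx": 0,"dy": 0,"dz": 0,"rx": 0,"ry": 0,"rz": -0.065,"gripper": 1},
    {"dx": 0,"dy": 0,"dz": 0,"rx": 0,"ry": 0,"rz": 0,"gripper": 1},
    {"dx": 0,"dy": 0,"dz": 0,"rx": 0,"ry": 0,"rz": 0,"gripper": 1}
  ]
}}

```text
time: 25.2
position: [0.5645, 0.2143, 0.2459]
ee_rot: [3.14, 0.003, 3.118]
wrist_force: [0.2, -0.2, -0.5]
opening: 0.025
```

```bash
python3 -c "
from h import *
to([.489,-.2632,.2],3.114)"
```

```text
t 25.2 pos [0.5645 0.2143 0.2459] shift cm [  6.45 -47.92   4.51] rot [0.001 0.003 0.004]
```

Emit:
{"name": "arm_command", "arguments": {
  "moves": [
    {"dx": 0.2,"dy": -2,"dz": 0,"rx": 0,"ry": 0,"rz": 0,"gripper": 1},
    {"dx": 0.4,"dy": -4,"dz": 0,"rx": 0,"ry": 0,"rz": 0,"gripper": 1},
    {"dx": 0.4,"dy": -4,"dz": 0,"rx": 0,"ry": 0,"rz": 0,"gripper": 1},
    {"dx": 0.4,"dy": -4,"dz": 0,"rx": 0,"ry": 0,"rz": 0,"gripper": 1},
    {"dx": 0.4,"dy": -4,"dz": 0,"rx": 0,"ry": 0,"rz": 0,"gripper": 1},
    {"dx": 0.4,"dy": -4,"dz": 0,"rx": 0,"ry": 0,"rz": 0,"gripper": 1},
    {"dx": 0.4,"dy": -4,"dz": 0,"rx": 0,"ry": 0,"rz": 0,"gripper": 1},
    {"dx": 0.4,"dy": -4,"dz": 0,"rx": 0,"ry": 0,"rz": 0,"gripper": 1},
    {"dx": 0.4,"dy": -4,"dz": 0,"rx": 0,"ry": 0,"rz": 0,"gripper": 1},
    {"dx": 0.4,"dy": -4,"dz": 0,"rx": 0,"ry": 0,"rz": 0,"gripper": 1},
    {"dx": 0.3,"dy": -3,"dz": 0,"rx": 0,"ry": 0,"rz": 0,"gripper": 1},
    {"dx": 0.2,"dy": -2,"dz": 0,"rx": 0,"ry": 0,"rz": 0,"gripper": 1},
    {"dx": 0,"dy": -1.5,"dz": 0,"rx": 0,"ry": 0,"rz": 0,"gripper": 1},
    {"dx": 0,"dy": -0.5,"dz": 0,"rx": 0,"ry": 0,"rz": 0,"gripper": 1},
    {"dx": 0,"dy": 0,"dz": 0,"rx": 0,"ry": 0,"rz": 0,"gripper": 1},
    {"dx": 0,"dy": 0,"dz": 0,"rx": 0,"ry": 0,"rz": 0,"gripper": 1}
  ]
}}

```text
time: 26.8
position: [0.4886, -0.2684, 0.2417]
ee_rot: [-3.137, -0.014, 3.091]
wrist_force: [1.0, 0.1, -0.7]
opening: 0.0251
```

```bash
python3 -c "
from h import *
to([.489,-.2632,.06],3.114)"
```

```text
t 26.8 pos [ 0.4886 -0.2684  0.2417] shift cm [-0.27  0.6  18.16] rot [-0.004 -0.014 -0.023]
```

Emit:
{"name": "arm_command", "arguments": {
  "moves": [
    {"dx": 0,"dy": 0,"dz": 1.5,"rx": -0.004,"ry": -0.012,"rz": -0.02,"gripper": 1},
    {"dx": 0,"dy": 0,"dz": 3,"rx": 0,"ry": 0,"rz": 0,"gripper": 1},
    {"dx": 0,"dy": 0,"dz": 3,"rx": 0,"ry": 0,"rz": 0,"gripper": 1},
    {"dx": 0,"dy": 0,"dz": 2.5,"rx": 0,"ry": 0,"rz": 0,"gripper": 1},
    {"dx": 0,"dy": 0,"dz": 1,"rx": 0,"ry": 0,"rz": 0,"gripper": 1},
    {"dx": 0,"dy": 0,"dz": 0,"rx": 0,"ry": 0,"rz": 0,"gripper": 1},
    {"dx": 0,"dy": 0,"dz": 0,"rx": 0,"ry": 0,"rz": 0,"gripper": 1}
  ]
}}

```text
time: 27.5
position: [0.4924, -0.2601, 0.1303]
ee_rot: [3.139, 0.003, 3.124]
wrist_force: [-0.1, -0.5, 0.1]
opening: 0.025
```

```bash
python3 -c "
from h import *
to([.489,-.2632,.06],3.114)"
```

```text
t 27.5 pos [ 0.4924 -0.2601  0.1303] shift cm [ 0.36 -0.34  7.02] rot [0.003 0.003 0.01 ]
```

Emit:
{"name": "arm_command", "arguments": {
  "moves": [
    {"dx": 0.2,"dy": -0.15,"dz": 0.5,"rx": 0.003,"ry": 0.003,"rz": 0.01,"gripper": 1},
    {"dx": 0.1,"dy": -0.15,"dz": 1,"rx": 0,"ry": 0,"rz": 0,"gripper": 1},
    {"dx": 0,"dy": 0,"dz": 1,"rx": 0,"ry": 0,"rz": 0,"gripper": 1},
    {"dx": 0,"dy": 0,"dz": 0.3,"rx": 0,"ry": 0,"rz": 0,"gripper": 1},
    {"dx": 0,"dy": 0,"dz": 0,"rx": 0,"ry": 0,"rz": 0,"gripper": 1},
    {"dx": 0,"dy": 0,"dz": 0,"rx": 0,"ry": 0,"rz": 0,"gripper": 1}
  ]
}}

```text
time: 28.1
position: [0.4914, -0.2642, 0.1031]
ee_rot: [-3.139, 0.006, 3.113]
wrist_force: [0.5, -0.0, -1.7]
opening: 0.0252
```

```bash
python3 -c "
from h import *
to([.489,-.2632,.06],3.114)"
```

```text
t 28.1 pos [ 0.4914 -0.2642  0.1031] shift cm [0.27 0.1  4.31] rot [-0.003  0.006 -0.001]
```

Emit:
{"name": "arm_command", "arguments": {
  "moves": [
    {"dx": 0.1,"dy": 0.05,"dz": 0.7,"rx": -0.003,"ry": 0.006,"rz": 0,"gripper": 1},
    {"dx": 0.1,"dy": 0,"dz": 1,"rx": 0,"ry": 0,"rz": 0,"gripper": 1},
    {"dx": 0,"dy": 0,"dz": 1,"rx": 0,"ry": 0,"rz": 0,"gripper": 1},
    {"dx": 0,"dy": 0,"dz": 0.8,"rx": 0,"ry": 0,"rz": 0,"gripper": 1},
    {"dx": 0,"dy": 0,"dz": 0.4,"rx": 0,"ry": 0,"rz": 0,"gripper": 1},
    {"dx": 0,"dy": 0,"dz": 0,"rx": 0,"ry": 0,"rz": 0,"gripper": 1},
    {"dx": 0,"dy": 0,"dz": 0,"rx": 0,"ry": 0,"rz": 0,"gripper": 1}
  ]
}}

```text
time: 28.8
position: [0.4897, -0.2638, 0.0605]
ee_rot: [3.141, -0.001, 3.113]
wrist_force: [-0.1, -0.0, 4.5]
opening: 0.0252
```

```bash
python3 -c "
from h import *
to([.489,-.2632,.06],3.114); print(monitor.read_state()['wrist_force'])"
```

```text
t 28.8 pos [ 0.4897 -0.2638  0.0605] shift cm [0.07 0.06 0.05] rot [ 0.001 -0.001 -0.001]
[-0.12535092 -0.04332293  4.54267405]
```

Seated, with a light +4.5 N contact. I release and rise, then go for red.

Emit:
{"name": "arm_command", "arguments": {
  "moves": [
    {"dx": 0,"dy": 0,"dz": 0,"rx": 0,"ry": 0,"rz": 0,"gripper": 1},
    {"dx": 0,"dy": 0,"dz": 0,"rx": 0,"ry": 0,"rz": 0,"gripper": 0.1},
    {"dx": 0,"dy": 0,"dz": 0,"rx": 0,"ry": 0,"rz": 0,"gripper": 0.1},
    {"dx": 0,"dy": 0,"dz": 0,"rx": 0,"ry": 0,"rz": 0,"gripper": 0.1},
    {"dx": 0,"dy": 0,"dz": 0,"rx": 0,"ry": 0,"rz": 0,"gripper": 0.1},
    {"dx": 0,"dy": 0,"dz": -1,"rx": 0,"ry": 0,"rz": 0,"gripper": 0.1},
    {"dx": 0,"dy": 0,"dz": -3,"rx": 0,"ry": 0,"rz": 0,"gripper": 0.0},
    {"dx": 0,"dy": 0,"dz": -4,"rx": 0,"ry": 0,"rz": 0,"gripper": 0.0},
    {"dx": 0,"dy": 0,"dz": -4,"rx": 0,"ry": 0,"rz": 0,"gripper": 0.0},
    {"dx": 0,"dy": 0,"dz": -2,"rx": 0,"ry": 0,"rz": 0,"gripper": 0.0},
    {"dx": 0,"dy": 0,"dz": 0,"rx": 0,"ry": 0,"rz": 0,"gripper": 0.0},
    {"dx": 0,"dy": 0,"dz": 0,"rx": 0,"ry": 0,"rz": 0.065,"gripper": 0.0},
    {"dx": 0,"dy": 0,"dz": 0,"rx": 0,"ry": 0,"rz": 0.065,"gripper": 0.0},
    {"dx": 0,"dy": 0,"dz": 0,"rx": 0,"ry": 0,"rz": 0,"gripper": 0.0},
    {"dx": 0,"dy": 0,"dz": 0,"rx": 0,"ry": 0,"rz": 0,"gripper": 0.0}
  ]
}}

```text
time: 30.3
position: [0.4888, -0.2635, 0.2095]
ee_rot: [3.141, 0.002, 2.98]
wrist_force: [0.0, 0.3, -0.7]
opening: 0.0427
```

```bash
python3 m3.py w15 blue green; python3 -c "
from h import *
to([.5555,.1525,.2],2.985)"
```

```text
blue [ 0.4521 -0.2622] [0.1059 0.0252] -0.035 grip [ 0.4901 -0.2635]
t 30.35 pos [ 0.4887 -0.2635  0.2094] shift cm [-1.100e-01  1.000e-02  1.489e+01] rot [ 0.001  0.002 -0.005]
green [ 0.4547 -0.1995] [0.1059 0.0274] -0.031 grip [ 0.4927 -0.2007]
t 30.35 pos [ 0.4887 -0.2635  0.2094] shift cm [ 0.64  6.25 14.89] rot [ 0.001  0.002 -0.005]
t 30.35 pos [ 0.4887 -0.2635  0.2094] shift cm [ 0.11 42.13  0.97] rot [ 0.001  0.002 -0.005]
```

Emit:
{"name": "arm_command", "arguments": {
  "moves": [
    {"dx": 0,"dy": 2.5,"dz": 0,"rx": 0,"ry": 0,"rz": -0.005,"gripper": 0.0},
    {"dx": 0,"dy": 5,"dz": 0,"rx": 0,"ry": 0,"rz": 0,"gripper": 0.0},
    {"dx": -0.1,"dy": 5,"dz": 0,"rx": 0,"ry": 0,"rz": 0,"gripper": 0.0},
    {"dx": -0.1,"dy": 5,"dz": 0,"rx": 0,"ry": 0,"rz": 0,"gripper": 0.0},
    {"dx": -0.1,"dy": 5,"dz": 0,"rx": 0,"ry": 0,"rz": 0,"gripper": 0.0},
    {"dx": -0.1,"dy": 5,"dz": 0,"rx": 0,"ry": 0,"rz": 0,"gripper": 0.0},
    {"dx": 0,"dy": 5,"dz": 0,"rx": 0,"ry": 0,"rz": 0,"gripper": 0.0},
    {"dx": 0,"dy": 5,"dz": 0,"rx": 0,"ry": 0,"rz": 0,"gripper": 0.0},
    {"dx": 0,"dy": 3,"dz": 0,"rx": 0,"ry": 0,"rz": 0,"gripper": 0.0},
    {"dx": 0,"dy": 1.2,"dz": 0,"rx": 0,"ry": 0,"rz": 0,"gripper": 0.0},
    {"dx": 0,"dy": 0.3,"dz": 0,"rx": 0,"ry": 0,"rz": 0,"gripper": 0.0},
    {"dx": 0,"dy": 0,"dz": 0,"rx": 0,"ry": 0,"rz": 0,"gripper": 0.0},
    {"dx": 0,"dy": 0,"dz": 0,"rx": 0,"ry": 0,"rz": 0,"gripper": 0.0}
  ]
}}

```text
time: 31.65
position: [0.5593, 0.1529, 0.2031]
ee_rot: [-3.136, -0.003, 2.984]
wrist_force: [-0.5, -0.1, -0.3]
opening: 0.0426
```

```bash
python3 m3.py w16 red
```

```text
red [0.5174 0.1576] [0.1055 0.0242] -0.161 grip [0.5549 0.1515]
t 31.7 pos [0.5593 0.1524 0.2032] shift cm [ 0.38 -0.07 14.27] rot [-0.006 -0.003 -0.002]
```

Emit:
{"name": "arm_command", "arguments": {
  "moves": [
    {"dx": 0.2,"dy": 0.4,"dz": 1.5,"rx": -0.006,"ry": -0.003,"rz": 0,"gripper": 0.0},
    {"dx": 0.2,"dy": 0.4,"dz": 3,"rx": 0,"ry": 0,"rz": 0,"gripper": 0.0},
    {"dx": 0.1,"dy": 0.3,"dz": 3,"rx": 0,"ry": 0,"rz": 0,"gripper": 0.0},
    {"dx": 0,"dy": 0,"dz": 1.5,"rx": 0,"ry": 0,"rz": 0,"gripper": 0.0},
    {"dx": 0,"dy": 0,"dz": 0.5,"rx": 0,"ry": 0,"rz": 0,"gripper": 0.0},
    {"dx": 0,"dy": 0,"dz": 0,"rx": 0,"ry": 0,"rz": 0,"gripper": 0.0},
    {"dx": 0,"dy": 0,"dz": 0,"rx": 0,"ry": 0,"rz": 0,"gripper": 0.0}
  ]
}}

```text
time: 32.4
position: [0.559, 0.1493, 0.1083]
ee_rot: [-3.138, 0.006, 2.963]
wrist_force: [0.3, 0.1, 0.6]
opening: 0.0425
```

```bash
python3 m3.py w17 red
```

```text
red [0.5172 0.157 ] [0.1059 0.025 ] -0.16 grip [0.5547 0.1509]
t 32.45 pos [0.5592 0.1492 0.1086] shift cm [0.5 0.1 4.8] rot [-0.003  0.006 -0.023]
```

Emit:
{"name": "arm_command", "arguments": {
  "moves": [
    {"dx": 0.2,"dy": 0,"dz": 0.5,"rx": -0.003,"ry": 0.006,"rz": -0.023,"gripper": 0.0},
    {"dx": 0.2,"dy": 0,"dz": 0.3,"rx": 0,"ry": 0,"rz": 0,"gripper": 0.0},
    {"dx": 0,"dy": 0,"dz": 0,"rx": 0,"ry": 0,"rz": 0,"gripper": 0.0},
    {"dx": 0,"dy": 0,"dz": 0,"rx": 0,"ry": 0,"rz": 0,"gripper": 0.0}
  ]
}}

```text
time: 32.85
position: [0.5564, 0.1502, 0.1024]
ee_rot: [3.139, 0.004, 2.987]
wrist_force: [0.4, 1.0, -0.3]
opening: 0.0428
```

```bash
python3 m3.py w18 red
```

```text
red [0.5172 0.1574] [0.1061 0.0245] -0.145 grip [0.5548 0.1519]
t 32.9 pos [0.5564 0.1502 0.1024] shift cm [0.2  0.13 4.19] rot [0.002 0.004 0.002]
```

Emit:
{"name": "arm_command", "arguments": {
  "moves": [
    {"dx": 0.1,"dy": 0.1,"dz": 1,"rx": 0.002,"ry": 0.004,"rz": 0,"gripper": 0.0},
    {"dx": 0,"dy": 0,"dz": 1.5,"rx": 0,"ry": 0,"rz": 0,"gripper": 0.0},
    {"dx": 0,"dy": 0,"dz": 1.0,"rx": 0,"ry": 0,"rz": 0,"gripper": 0.0},
    {"dx": 0,"dy": 0,"dz": 0.3,"rx": 0,"ry": 0,"rz": 0,"gripper": 0.0},
    {"dx": 0,"dy": 0,"dz": 0,"rx": 0,"ry": 0,"rz": 0,"gripper": 0.0},
    {"dx": 0,"dy": 0,"dz": 0,"rx": 0,"ry": 0,"rz": 0,"gripper": 0.0}
  ]
}}

```text
time: 33.5
position: [0.555, 0.1518, 0.0598]
ee_rot: [-3.141, -0.002, 2.988]
wrist_force: [0.6, -0.2, -0.9]
opening: 0.0429
```

```bash
python3 -c "
from h import *
to([.555,.1515,.0605],2.985)"
```

```text
t 33.5 pos [0.555  0.1518 0.0598] shift cm [-0.01 -0.03 -0.07] rot [-0.001 -0.002  0.003]
```

Emit:
{"name": "arm_command", "arguments": {
  "moves": [
    {"dx": 0,"dy": 0,"dz": 0,"rx": 0,"ry": 0,"rz": 0,"gripper": 1},
    {"dx": 0,"dy": 0,"dz": 0,"rx": 0,"ry": 0,"rz": 0,"gripper": 1},
    {"dx": 0,"dy": 0,"dz": 0,"rx": 0,"ry": 0,"rz": 0,"gripper": 1},
    {"dx": 0,"dy": 0,"dz": 0,"rx": 0,"ry": 0,"rz": 0,"gripper": 1},
    {"dx": 0,"dy": 0,"dz": 0,"rx": 0,"ry": 0,"rz": 0,"gripper": 1},
    {"dx": 0,"dy": 0,"dz": -1,"rx": 0,"ry": 0,"rz": 0,"gripper": 1},
    {"dx": 0,"dy": 0,"dz": -2,"rx": 0,"ry": 0,"rz": 0,"gripper": 1},
    {"dx": 0,"dy": 0,"dz": -3,"rx": 0,"ry": 0,"rz": 0,"gripper": 1},
    {"dx": 0,"dy": 0,"dz": -3,"rx": 0,"ry": 0,"rz": 0,"gripper": 1},
    {"dx": 0,"dy": 0,"dz": -3,"rx": 0,"ry": 0,"rz": 0,"gripper": 1},
    {"dx": 0,"dy": 0,"dz": -3,"rx": 0,"ry": 0,"rz": 0,"gripper": 1},
    {"dx": 0,"dy": 0,"dz": -2,"rx": 0,"ry": 0,"rz": 0,"gripper": 1},
    {"dx": 0,"dy": 0,"dz": 0,"rx": 0,"ry": 0,"rz": -0.065,"gripper": 1},
    {"dx": 0,"dy": 0,"dz": 0,"rx": 0,"ry": 0,"rz": -0.065,"gripper": 1},
    {"dx": 0,"dy": 0,"dz": 0,"rx": 0,"ry": 0,"rz": 0,"gripper": 1},
    {"dx": 0,"dy": 0,"dz": 0,"rx": 0,"ry": 0,"rz": 0,"gripper": 1}
  ]
}}

```text
time: 35.1
position: [0.5535, 0.1509, 0.244]
ee_rot: [3.14, 0.0, 3.12]
wrist_force: [-0.0, -1.5, -1.8]
opening: 0.0251
```

```bash
python3 -c "
from h import *
to([.4875,-.327,.2],3.114)"
```

```text
t 35.1 pos [0.5535 0.1509 0.244 ] shift cm [  5.58 -47.93   4.33] rot [0.002 0.    0.006]
```

Emit:
{"name": "arm_command", "arguments": {
  "moves": [
    {"dx": 0.2,"dy": -2,"dz": 0,"rx": 0,"ry": 0,"rz": 0,"gripper": 1},
    {"dx": 0.3,"dy": -4,"dz": 0,"rx": 0,"ry": 0,"rz": 0,"gripper": 1},
    {"dx": 0.3,"dy": -4,"dz": 0,"rx": 0,"ry": 0,"rz": 0,"gripper": 1},
    {"dx": 0.3,"dy": -4,"dz": 0,"rx": 0,"ry": 0,"rz": 0,"gripper": 1},
    {"dx": 0.3,"dy": -4,"dz": 0,"rx": 0,"ry": 0,"rz": 0,"gripper": 1},
    {"dx": 0.3,"dy": -4,"dz": 0,"rx": 0,"ry": 0,"rz": 0,"gripper": 1},
    {"dx": 0.4,"dy": -4,"dz": 0,"rx": 0,"ry": 0,"rz": 0,"gripper": 1},
    {"dx": 0.4,"dy": -4,"dz": 0,"rx": 0,"ry": 0,"rz": 0,"gripper": 1},
    {"dx": 0.4,"dy": -4,"dz": 0,"rx": 0,"ry": 0,"rz": 0,"gripper": 1},
    {"dx": 0.4,"dy": -4,"dz": 0,"rx": 0,"ry": 0,"rz": 0,"gripper": 1},
    {"dx": 0.3,"dy": -3,"dz": 0,"rx": 0,"ry": 0,"rz": 0,"gripper": 1},
    {"dx": 0.2,"dy": -2,"dz": 0,"rx": 0,"ry": 0,"rz": 0,"gripper": 1},
    {"dx": 0,"dy": -1.5,"dz": 0,"rx": 0,"ry": 0,"rz": 0,"gripper": 1},
    {"dx": 0,"dy": -0.5,"dz": 0,"rx": 0,"ry": 0,"rz": 0,"gripper": 1},
    {"dx": 0,"dy": 0,"dz": 0,"rx": 0,"ry": 0,"rz": 0,"gripper": 1},
    {"dx": 0,"dy": 0,"dz": 0,"rx": 0,"ry": 0,"rz": 0,"gripper": 1}
  ]
}}

```text
time: 36.7
position: [0.5004, -0.3108, 0.239]
ee_rot: [3.137, -0.007, 3.111]
wrist_force: [0.3, 0.8, -1.1]
opening: 0.0247
```

```bash
python3 -c "
from h import *
to([.4875,-.327,.06],3.114)"
```

```text
t 36.7 pos [ 0.5004 -0.3108  0.239 ] shift cm [ 1.11 -1.75 17.9 ] rot [ 0.005 -0.007 -0.004]
```

Emit:
{"name": "arm_command", "arguments": {
  "moves": [
    {"dx": 0.3,"dy": -0.7,"dz": 1.5,"rx": 0.005,"ry": -0.007,"rz": -0.004,"gripper": 1},
    {"dx": 0.4,"dy": -0.7,"dz": 3,"rx": 0,"ry": 0,"rz": 0,"gripper": 1},
    {"dx": 0.4,"dy": -0.3,"dz": 3,"rx": 0,"ry": 0,"rz": 0,"gripper": 1},
    {"dx": 0,"dy": 0,"dz": 2.5,"rx": 0,"ry": 0,"rz": 0,"gripper": 1},
    {"dx": 0,"dy": 0,"dz": 1,"rx": 0,"ry": 0,"rz": 0,"gripper": 1},
    {"dx": 0,"dy": 0,"dz": 0,"rx": 0,"ry": 0,"rz": 0,"gripper": 1},
    {"dx": 0,"dy": 0,"dz": 0,"rx": 0,"ry": 0,"rz": 0,"gripper": 1}
  ]
}}

```text
time: 37.4
position: [0.4962, -0.3165, 0.1278]
ee_rot: [3.137, 0.006, 3.132]
wrist_force: [-0.7, -0.6, -0.7]
opening: 0.025
```

```bash
python3 -c "
from h import *
to([.4875,-.327,.06],3.114)"
```

```text
t 37.4 pos [ 0.4962 -0.3165  0.1278] shift cm [ 0.91 -1.09  6.77] rot [0.005 0.006 0.018]
```

Emit:
{"name": "arm_command", "arguments": {
  "moves": [
    {"dx": 0.4,"dy": -0.4,"dz": 0.5,"rx": 0.005,"ry": 0.005,"rz": 0.018,"gripper": 1},
    {"dx": 0.4,"dy": -0.4,"dz": 1,"rx": 0,"ry": 0,"rz": 0,"gripper": 1},
    {"dx": 0,"dy": 0,"dz": 1,"rx": 0,"ry": 0,"rz": 0,"gripper": 1},
    {"dx": 0,"dy": 0,"dz": 0.3,"rx": 0,"ry": 0,"rz": 0,"gripper": 1},
    {"dx": 0,"dy": 0,"dz": 0,"rx": 0,"ry": 0,"rz": 0,"gripper": 1},
    {"dx": 0,"dy": 0,"dz": 0,"rx": 0,"ry": 0,"rz": 0,"gripper": 1}
  ]
}}

```text
time: 38.0
position: [0.4899, -0.3261, 0.1008]
ee_rot: [-3.138, 0.007, 3.112]
wrist_force: [-0.1, -0.3, -1.1]
opening: 0.025
```

```bash
python3 -c "
from h import *
to([.4875,-.327,.06],3.114)"
```

```text
t 38.0 pos [ 0.4899 -0.3261  0.1008] shift cm [ 0.26 -0.08  4.08] rot [-0.004  0.007 -0.002]
```

Emit:
{"name": "arm_command", "arguments": {
  "moves": [
    {"dx": 0.1,"dy": -0.05,"dz": 0.7,"rx": -0.004,"ry": 0.006,"rz": 0,"gripper": 1},
    {"dx": 0.1,"dy": 0,"dz": 1,"rx": 0,"ry": 0,"rz": 0,"gripper": 1},
    {"dx": 0,"dy": 0,"dz": 1,"rx": 0,"ry": 0,"rz": 0,"gripper": 1},
    {"dx": 0,"dy": 0,"dz": 0.7,"rx": 0,"ry": 0,"rz": 0,"gripper": 1},
    {"dx": 0,"dy": 0,"dz": 0.3,"rx": 0,"ry": 0,"rz": 0,"gripper": 1},
    {"dx": 0,"dy": 0,"dz": 0,"rx": 0,"ry": 0,"rz": 0,"gripper": 1},
    {"dx": 0,"dy": 0,"dz": 0,"rx": 0,"ry": 0,"rz": 0,"gripper": 1}
  ]
}}

```text
time: 38.7
position: [0.488, -0.3265, 0.0601]
ee_rot: [3.14, 0.0, 3.113]
wrist_force: [0.4, 0.1, -0.8]
opening: 0.025
```

```bash
python3 -c "
from h import *
to([.4875,-.327,.06],3.114); print(monitor.read_state()['wrist_force'])"
```

```text
t 38.7 pos [ 0.488  -0.3265  0.0601] shift cm [ 0.05 -0.05  0.01] rot [ 0.001  0.    -0.001]
[ 0.38078193  0.10074745 -0.76085237]
```

Emit:
{"name": "arm_command", "arguments": {
  "moves": [
    {"dx": 0,"dy": 0,"dz": 0.05,"rx": 0,"ry": 0,"rz": 0,"gripper": 1},
    {"dx": 0,"dy": 0,"dz": 0,"rx": 0,"ry": 0,"rz": 0,"gripper": 0.1},
    {"dx": 0,"dy": 0,"dz": 0,"rx": 0,"ry": 0,"rz": 0,"gripper": 0.1},
    {"dx": 0,"dy": 0,"dz": 0,"rx": 0,"ry": 0,"rz": 0,"gripper": 0.1},
    {"dx": 0,"dy": 0,"dz": 0,"rx": 0,"ry": 0,"rz": 0,"gripper": 0.1},
    {"dx": 0,"dy": 0,"dz": -1,"rx": 0,"ry": 0,"rz": 0,"gripper": 0.1},
    {"dx": 0,"dy": 0,"dz": -3,"rx": 0,"ry": 0,"rz": 0,"gripper": 0.0},
    {"dx": 0,"dy": 0,"dz": -4,"rx": 0,"ry": 0,"rz": 0,"gripper": 0.0},
    {"dx": 0,"dy": 1,"dz": -4,"rx": 0,"ry": 0,"rz": 0,"gripper": 0.0},
    {"dx": 0,"dy": 3,"dz": -2,"rx": 0,"ry": 0,"rz": 0,"gripper": 0.0},
    {"dx": 0,"dy": 3,"dz": 0,"rx": 0,"ry": 0,"rz": 0,"gripper": 0.0},
    {"dx": 0,"dy": 2,"dz": 0,"rx": 0,"ry": 0,"rz": 0,"gripper": 0.0},
    {"dx": 0,"dy": 0,"dz": 0,"rx": 0,"ry": 0,"rz": 0,"gripper": 0.0},
    {"dx": 0,"dy": 0,"dz": 0,"rx": 0,"ry": 0,"rz": 0,"gripper": 0.0}
  ]
}}

```text
time: 40.1
position: [0.4927, -0.2371, 0.2132]
ee_rot: [-3.138, 0.012, 3.109]
wrist_force: [0.0, -1.1, 1.4]
opening: 0.0423
```

```bash
python3 m3.py w19 yellow green blue red | grep -v ^t; python3 -c "
from h import *
save('side','d2')"
```

```text
yellow [ 0.4257 -0.1393] [0.0408 0.0081] 0.023 grip [ 0.4637 -0.1384]
green [ 0.4546 -0.1988] [0.1057 0.026 ] -0.011 grip [ 0.4926 -0.1992]
blue [ 0.4519 -0.2618] [0.1052 0.0254] -0.025 grip [ 0.4899 -0.2627]
red [ 0.4494 -0.3251] [0.105  0.0233] -0.051 grip [ 0.4874 -0.3271]
```

View pics/w19.png

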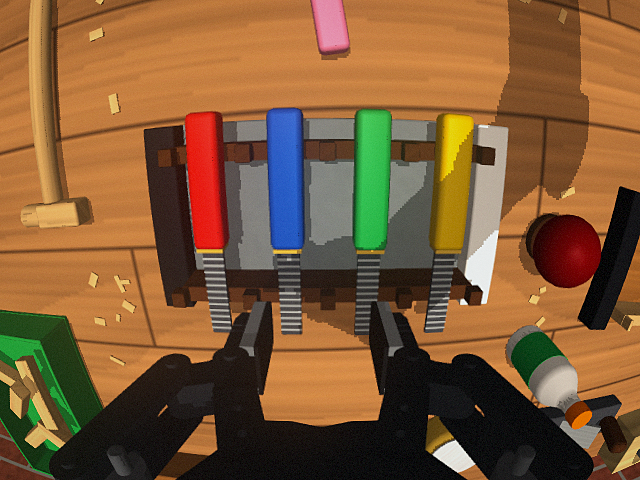

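View pics/d2.png

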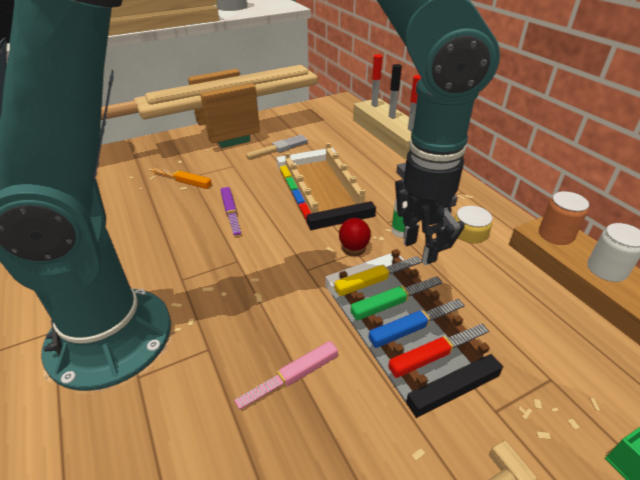

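The wrist view shows red (207,180), blue (286,180), green (372,180) and yellow (452,185), each between its own posts, with yellow next to the white block. The side view shows all four lying flat in the notches with their handles towards the robot, the old rack empty and the gripper clear. I hand the job in.

```bash
python3 -c "
from h import *
print(ticket.sign_off(), monitor.read_state()['time'])"
```

```text
the job is handed in; nothing more can be done
the job is handed in; nothing more can be done
```

I moved all four rasps from the old rack to the shaping rack and handed the job in at about 40 s of the 112 s allowed. Both white ends are on the left (+y), so the order from white is the same in both racks: yellow, green, blue, red.

- **Last checks:** the final wrist and side pictures show each rasp flat in its own notches, handle towards the robot, old rack empty and gripper clear. Height and level were judged by eye.
- **Positions:** green, blue and red measured within about 2 mm across and 4 mm along of their targets, and within 0.03 rad of the rack's direction.
- **A check that failed:** the final colour mask for yellow caught only part of the handle in shadow, so that reading is no use. Just after yellow was placed it measured within about 1 mm across and 4 mm along, and the last pictures show it still seated.
- **Earlier disagreements:** the coloured tabs first spoiled the green and blue readings; I worked green out from blue's position and fixed the mask before the blue grasp. The scene-camera positions differed from the wrist camera's by 2 to 5 mm, so I used the wrist camera.

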